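# Weigh in a carrier of sample bottles on the spring balance

## Robot

A 6-joint arm with a two-finger parallel gripper is mounted at the origin on the work surface. World frame = base frame: x ahead of the robot, y to its left, z up, the work surface at z = 0. Lengths are in m, angles in rad, forces in N, time in s.
With the tool pointing down it reaches from about 0.3 to 0.775 m from the base axis. Payload 14.6 kg.
Tool frame: the origin (TCP) lies at the very end of the fingers, on their centre line; the grasp point (between the pads) lies 19 mm behind it; z points along the fingers, y is the direction in which the jaws open and shut (so a half turn about z gives the same grasp; the last joint's range is limited). The gripper opens to 94 mm and grips with 3 to 60 N. Pads are 16 mm wide; open, the fingers measure 119 mm over their backs; the gripper's body (75 mm by 177 mm) begins 78 mm behind the grasp point.
Start: joints at [1.113, 0.3, 1.521, -0, 1.321, -0.067], TCP at [0.21, 0.509, 0.205] pointing down, gripper open.
Joint ranges: [-3.03, 3.03], [-0.79, 2.21], [0.23, 2.52], [-1.04, 4.18], [0, 3.07], [-2.55, 2.55]. Speed limits (rad/s): [2.22, 2.22, 2.57, 3.14, 3.14, 3.14].

## Interface

Orientations are given as [roll, pitch, yaw] about the fixed x, y, z axes, in that order (R = Rz(yaw) Ry(pitch) Rx(roll)).
In Python, from station import status, camera, ctrl gives the robot as it stands. The module is installed in compiled form; this text tells all that it offers.
- The arm moves only by the shell command python3 -m jog 'ROWS' [FORCE]. ROWS is JSON, a list of rows, each a list of 7 numbers: the shift along the tool's x, y, z each as a share of 1000 mm, from -1 to 1, then the turn, a rotation vector about the tool's x, y, z each as a share of pi/2 rad, from -1 to 1, then the opening, from -1 (shut) to 1 (fully open), so that 0 is half open. A call has 1 to 20 rows; each row is the pose to reach, as a shift and turn from the pose measured when the call began, along the tool's axes at that moment; what a row does not reach only later rows make up. A row lasts 1/10 s, in which the tool goes at most 50 mm and 8.59 degrees, less where a joint would pass 70% of its speed; a pose out of reach is approached as far as the arm can. A call with a number of a shift or a turn outside -1 to 1 is refused whole. A call with a gripper value outside its range is refused whole. The fingers move at their own pace and stop on an object; FORCE is the grip in N (left out, the last holds). Time passes only in rows, so rows that repeat a pose let the fingers close. It gives the time, the measured TCP pose, the force and the opening at its end, in the units of the state.
- status.get_obs(): the state, without advancing time (a new reading comes with each control period).
- camera(name): name is "scene" or "top" or "wrist"; returns a dict with "image" (420x560x3 uint8, red, green, blue), "fx", "fy", "cx", "cy" (pixels), "world_from_camera" (4x4, takes a point from camera to world coordinates). Camera axes: x right, y down, z forward; pixel columns grow to the right and rows downward; lengths in m; the calibration is good to about 2 mm. The wrist camera is an equidistant fisheye: a pixel r from the principal point sees the ray r / f radians off the axis. A picture is of the moment at which its call begins. There is no depth.
- ctrl.hand_in(): hands the job in, once; it reports no verdict.
The state is a dict: "time_s": time; "qpos": joint angles; "joint_vel": joint speeds; "tau": joint torques, N m; "ee_pos": TCP position; "eef_rot": TCP orientation; "force": force on the tool from outside, world axes, zero at the start; "moment": the same for the moment, N m; "grip_width": finger opening in m.
Only numpy, scipy, OpenCV 4.12 (cv2) and the standard library are available. Lean on these libraries where they do the work, as an engineer would, in place of code of your own. Each camera call takes 0.05 s, during which the arm holds its last target.

## Task

Weigh the carrier of sample bottles that stands by itself on the bench: hang it by its hoop on the hook of the spring balance, easing its whole weight over so slowly that nothing jolts and the hook does not jump up or down as you let go, and leave it hanging alone until it has been still for a second or two. Then lift it off just as slowly, never wrenching the hook or pulling the spring to its end stop, and set it down softly in the empty locating tray, upright and fully home. Leave everything else where it is.

Things in the scene. Friction and masses are not known exactly. Their poses are not given: they have to be found in the camera images.
- carrier_grip (a point): Middle of the grey upright grip at the carrier's end that faces the robot at the start: block 30 mm long (x), 14 mm thick (y), 44 mm tall (z), its middle 54 mm above the carrier's underside. Carrier axes: x from this grip towards the other end, y across, z up. An equal grip is 176 mm away along +x. Held there, about 50 N of grip keeps it level; much more makes it shiver.
- carrier_crown (a point): Underside of the crown of the carrier's hoop, over the carrier's centre of mass: 130 mm above its underside, 88 mm along carrier x and 76 mm up from the grip's middle. The hoop is a 4 mm wire standing in the carrier's y-z plane; upright legs at y = -36 and +36 mm up to 96 mm, then a half circle of 36 mm radius, so a hook seats near its middle.
- carrier: Carrier to be weighed: stainless tray 124 mm (x) by 68 mm (y) with three white screw-cap bottles fixed in a row (tops 70 mm up), a wire hoop over the middle, a grey grip at each end; 206 mm long over the grips. Origin under its centre. The bottles are more or less full: it weighs 0.15 to 0.55 kg in all.
- hook_seat (a point): Hook of the spring balance, 5 mm round wire. This point is its seat, the lowest point of the bend's upper side, where a hung crown rests; moves down under load. z up; it opens towards -x: wire centre of the free tip at x = -22, z = +24 mm; bend of 18 mm radius, its back at x = +18 mm up to z = 43 mm (so bring the crown in over the tip 30 to 42 mm above the seat).
- hook (a joint): How far the hook is drawn down, in m: 0 unloaded, end stop at 0.066. Spring 150 N/m with 0.35 N preload: hung weight in N = 0.35 + 150 x reading. Lightly damped: it bobs for about a second if disturbed.
- stand: Retort stand with the balance, fixed. Origin on the bench under the hook, axes as the hook's. Base plate 12 mm thick, 130 mm wide (y), x = -70 to +180 mm; rod 12 mm thick at x = +150 mm. Unloaded seat 240 mm up. Above it on the same axis: thin shank, and from 314 to 514 mm up the balance's clear tube, 25 mm wide.
- bay_free: The empty grey locating tray, fixed. Origin at the centre of its underside, x along it (away from the robot), z up. Inside 132 mm (x) by 80 mm (y), flat floor 4 mm above the bench, walls to 12 mm high and lips leaning outwards up to 21 mm. The carrier's tray stands in it lengthwise with 4 to 6 mm play a side.
- bay_used: The same kind of locating tray, taken by the other carrier; it stands beside the empty one, on either side.
- weighed: Another carrier of the same kind, already weighed, standing in its locating tray. Not to be disturbed.
- bottle_a: Loose white sample bottle, 38 mm wide, 66 mm tall, bystander; origin under its centre.
- bottle_b: Loose white sample bottle, the same, bystander.
- flask: Conical glass flask, 66 mm wide, 80 mm tall, bystander.
- volumetric: Volumetric glass flask with stopper, 64 mm wide, 183 mm tall, bystander.
- beaker: Glass beaker, 68 mm wide, 90 mm tall, bystander.
- mouse: Computer mouse on its round pad, 105 x 60 x 31 mm, bystander.

How it is judged:
On the way:
1. the carrier hangs on the hook alone, let go and still, for a second (distance between carrier_crown and hook_seat below 0.012 m and contact force between carrier and hook above 1 N and contact force between carrier and the fingers below 0.01 N and contact force between carrier and the arm below 0.01 N and value of joint hook above 0.004 m and velocity of joint hook between -0.01 and 0.01 m/s and linear speed of carrier below 0.03 m/s and angle between carrier's own z axis and vertical below 0.12 rad), for 1 s.
At the end, for the whole second after the job is handed in: Carrier weighed, then at rest upright in the empty locating tray, underside within 3 mm of its floor, centre within 10 mm, lengthwise within 0.12 rad; hook back within 3 mm of zero; every other thing within 15 mm of where it was (horizontal distance between carrier and bay_free below 0.01 m and angle between the x axis of carrier and the x axis of bay_free, either way round below 0.12 rad and z of carrier in the frame of bay_free below 0.007 m and angle between carrier's own z axis and vertical below 0.04 rad and linear speed of carrier below 0.02 m/s and value of joint hook below 0.003 m and distance of each of weighed, bottle_a, bottle_b, flask, volumetric, beaker, mouse from where it was at the start of the episode below 0.015 m); the robot touches nothing.
It fails at once if the hook is jolted: drawn down or let up faster than 0.12 m/s (velocity of joint hook above 0.12 m/s or velocity of joint hook below -0.12 m/s).
It fails at once if as it is let go the hanging carrier jumps: the hook moves faster than 0.07 m/s with the carrier on it out of the hand (contact force between carrier and the fingers below 0.01 N and contact force between carrier and hook above 0.2 N and (velocity of joint hook above 0.07 m/s or velocity of joint hook below -0.07 m/s)).
It fails at once if the spring is dragged to its end stop (more than 60 mm) (value of joint hook above 0.06 m).
It fails at once if the carrier is forced against the hook with more than 15 N (contact force between carrier and hook above 15 N).
It fails at once if the carrier is set down hard in the locating tray (over 40 N) (contact force between carrier and bay_free above 40 N).
It also fails if it takes over 72 s, if anything falls off the work surface, if the arm or the gripper's body presses on something with over 40 N, if the wrist force passes 120 N, or if a joint passes its speed limit or range.

## Working session

There is one attempt and no reset: what is moved stays moved. The work goes in short steps, Python scripts to look and compute and a shell command to move; the robot and the scene stay as the last step left them, time stands still between calls to the robot, and variables do not carry over. Pictures are saved under pics/ and viewed, and the job is handed in when it is done.

```bash
mkdir -p pics; python3 - <<'E'
from station import status,camera
import cv2,numpy as np
print(status.get_obs())
for n in ["scene","top","wrist"]:
    c=camera(n); cv2.imwrite(f"pics/{n}0.png",c["image"][:,:,::-1]); print(n,c["fx"],c["fy"],c["cx"],c["cy"]); print(np.round(c["world_from_camera"],4).tolist())
E
```

```text
{'time_s': 0.0, 'qpos': array([ 1.11338462e+00,  3.00492122e-01,  1.52160227e+00,  2.38613365e-05,
        1.32068684e+00, -6.65842060e-02]), 'joint_vel': array([-0.00169872, -0.00020594, -0.00057306,  0.00014235,  0.00034624,
        0.00264697]), 'tau': array([-5.88295225e-04, -5.31806874e+01, -3.52731049e+01,  7.08709541e-02,
        2.44980451e-02, -6.70662280e-05]), 'ee_pos': array([0.20939457, 0.50828996, 0.20486584]), 'eef_rot': array([-3.14040825e+00, -1.02142569e-04,  2.75075917e+00]), 'force': array([ 0.45686778, -0.92710388,  0.2243648 ]), 'moment': array([-0.02653474, -0.05972273, -0.02968928]), 'grip_width': 0.09410771736294113}
scene 445.86066400959606 445.86066400959606 271.11846008603874 198.60385193977726
[[0.2946, 0.527, -0.7972, 1.4177], [0.9555, -0.1778, 0.2355, -0.1452], [-0.0176, -0.831, -0.5559, 0.7583], [0.0, 0.0, 0.0, 1.0]]
top 477.24628580829204 477.24628580829204 288.35184284944484 208.3228514969982
[[0.0175, -0.9974, 0.0698, 0.4654], [-0.9998, -0.0167, 0.0128, 0.0871], [-0.0116, -0.07, -0.9975, 1.6983], [0.0, 0.0, 0.0, 1.0]]
wrist 325.19226210127806 325.19226210127806 281.0651935883908 207.60330750832912
[[0.3806, 0.9006, 0.2101, 0.148], [0.9247, -0.3702, -0.0884, 0.5338], [-0.0019, 0.2279, -0.9737, 0.3839], [0.0, 0.0, 0.0, 1.0]]
```

View pics/scene0.png

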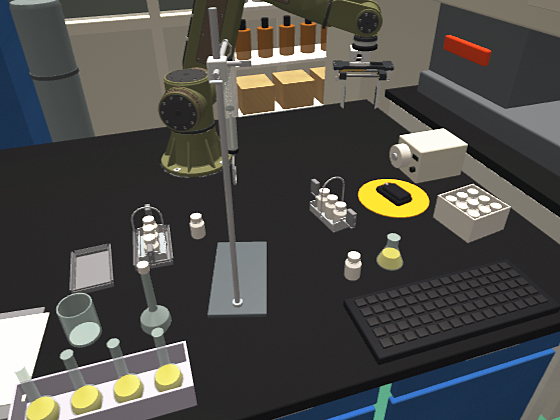

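View pics/top0.png

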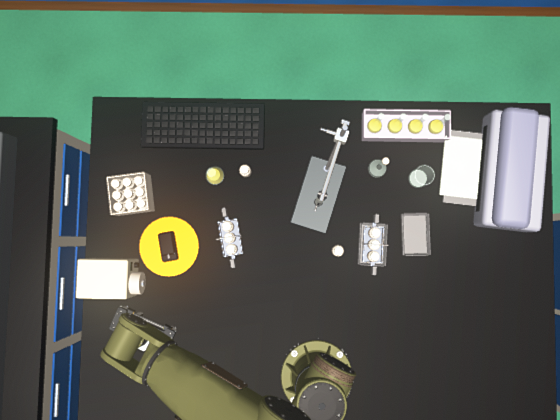

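View pics/wrist0.png

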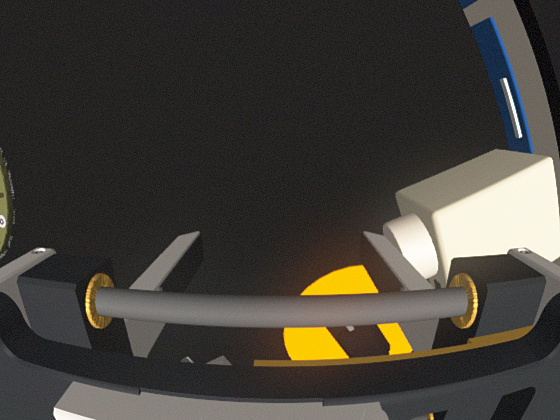

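The top view shows the lone carrier at about (231,238), the stand at (320,193), the empty tray at (416,234) and the used tray at (373,244). Next I'll zoom in and measure.

```bash
cat > h.py <<'E'
import numpy as np,cv2
from station import status,camera
def ray(c,u,v):
    T=np.array(c["world_from_camera"])
    d=np.array([(u-c["cx"])/c["fx"],(v-c["cy"])/c["fy"],1.0])
    if c.get("fish"):
        a=np.array([u-c["cx"],v-c["cy"]])/c["fx"]; r=np.linalg.norm(a)
        d=np.array([*(a/max(r,1e-9)*np.sin(r)),np.cos(r)])
    d=T[:3,:3]@d; return T[:3,3],d/np.linalg.norm(d)
def plane(c,u,v,z):
    o,d=ray(c,u,v); return o+d*(z-o[2])/d[2]
def tri(rs):
    A=0;b=0
    for o,d in rs:
        P=np.eye(3)-np.outer(d,d); A=A+P; b=b+P@o
    x=np.linalg.solve(A,b); return x,[np.linalg.norm(np.cross(x-o,d)) for o,d in rs]
def proj(c,p):
    T=np.array(c["world_from_camera"]); q=T[:3,:3].T@(np.array(p)-T[:3,3])
    if c.get("fish"):
        r=np.hypot(q[0],q[1]); th=np.arctan2(r,q[2]); s=th/max(r,1e-9)*c["fx"]
        return np.array([c["cx"]+q[0]*s,c["cy"]+q[1]*s])
    return np.array([c["cx"]+q[0]/q[2]*c["fx"],c["cy"]+q[1]/q[2]*c["fy"]])
def cam(n):
    c=dict(camera(n)); c["fish"]=n=="wrist"; return c
def crop(c,u0,v0,u1,v1,s,fn):
    im=np.ascontiguousarray(c["image"][v0:v1,u0:u1,::-1]); im=cv2.resize(im,None,fx=s,fy=s,interpolation=cv2.INTER_CUBIC)
    for k in range((u0+9)//10*10,u1,10): cv2.putText(im,str(k),(int((k-u0)*s),10),0,.35,(0,255,255),1); cv2.line(im,(int((k-u0+.5)*s),12),(int((k-u0+.5)*s),18),(0,255,255),1)
    for k in range((v0+9)//10*10,v1,10): cv2.putText(im,str(k),(0,int((k-v0+.5)*s)),0,.35,(0,255,255),1)
    cv2.imwrite(fn,im)
E
python3 - <<'E'
from h import *
t=cam("top");s=cam("scene")
crop(t,200,200,270,270,8,"pics/t_car.png")
crop(t,285,115,365,235,5,"pics/t_st.png")
crop(t,350,200,440,280,8,"pics/t_bay.png")
crop(s,300,170,370,240,8,"pics/s_car.png")
crop(s,205,130,275,200,8,"pics/s_hook.png")
crop(s,60,190,190,290,6,"pics/s_bay.png")
E
```

```text
(no output)
```

View pics/t_car.png

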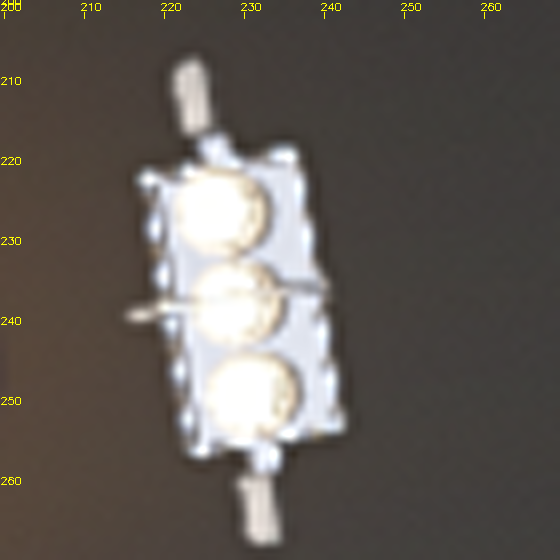

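View pics/t_st.png

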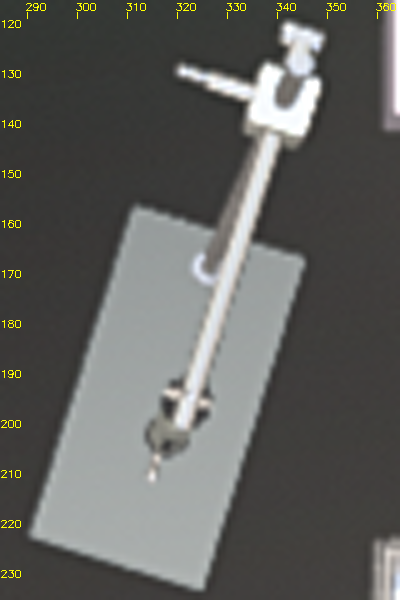

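View pics/t_bay.png

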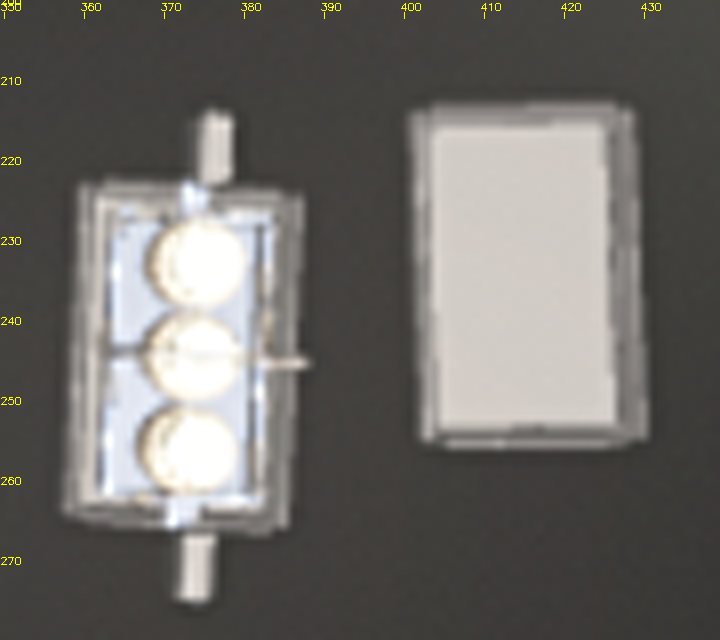

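View pics/s_car.png

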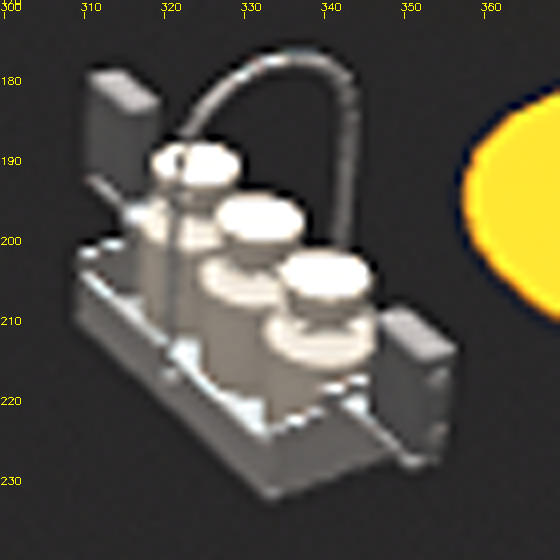

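View pics/s_hook.png

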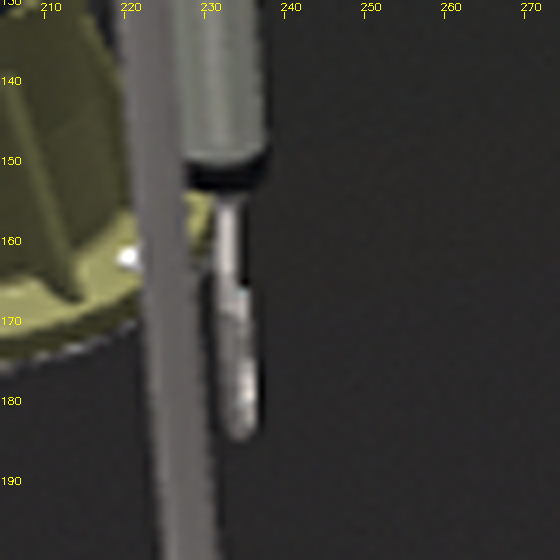

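View pics/s_bay.png

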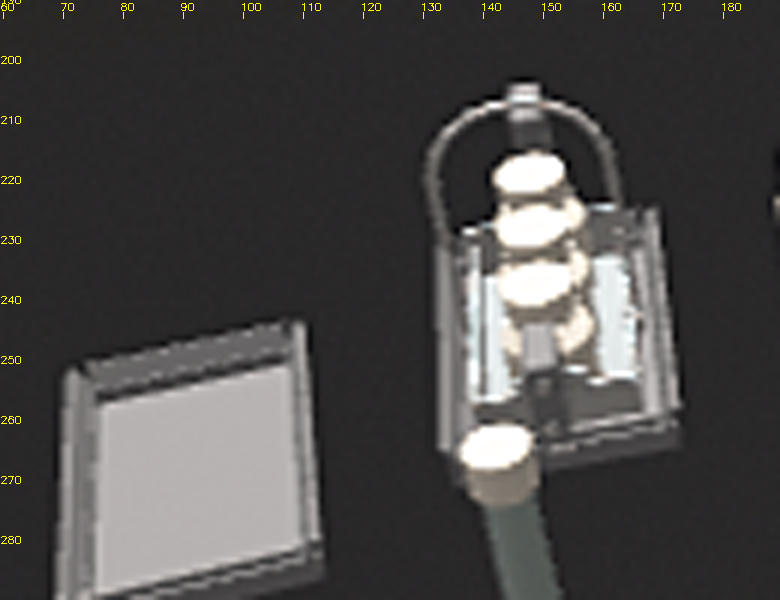

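```bash
python3 - <<'E'
from h import *
t=cam("top");s=cam("scene")
hsv=cv2.cvtColor(t["image"],cv2.COLOR_RGB2HSV)
def blobs(c,roi,fn):
    u0,v0,u1,v1=roi; im=c["image"][v0:v1,u0:u1].astype(int); m=fn(im).astype(np.uint8)
    n,l,st,ce=cv2.connectedComponentsWithStats(m)
    return [(ce[i]+[u0,v0],st[i,4],cv2.minAreaRect(np.argwhere(l==i)[:,::-1].astype(np.float32)+[u0,v0]) if 0 else cv2.minAreaRect((np.argwhere(l==i)[:,::-1]+[u0,v0]).astype(np.float32))) for i in range(1,n) if st[i,4]>12]
# carrier: everything brighter than bench
im=t["image"].astype(int)
print("grips/caps")
P={}
for nm,(u,v),z in [("gripfar",(222.7,211.2),.076),("gripnear",(231.2,263.2),.076),("cap0",(226.3,225.6),.07),("cap1",(228.6,236.7),.07),("cap2",(231,248.5),.07)]:
    P[nm]=plane(t,u,v,z); print(nm,P[nm].round(4))
d=P["gripfar"]-P["gripnear"]; print("len",np.linalg.norm(d),"yaw",np.arctan2(d[1],d[0]))
d=P["cap0"]-P["cap2"]; print("yaw caps",np.arctan2(d[1],d[0]))
# scene grips, same tops : centres of the top faces
for nm,(u,v) in [("far",(349.2,210.2)),("near",(313.4,179.5))]: print("sc",nm,plane(s,u,v,.076).round(4))
# grip end caps
for nm,(u,v) in [("cap0",(339,203)),("cap1",(331,196)),("cap2",(323,189))]: print("sc",nm,plane(s,u,v,.07).round(4))
# stand
m=(im[:,:,0]>100)&(im[:,:,2]>100)
print("stand plate")
C=np.array([(310.5,156),(344.5,167),(324.5,233),(289,222)])-.5
W=np.array([plane(t,u,v,.012) for u,v in C]); print(W.round(4))
ax=((W[0]+W[1])-(W[2]+W[3]))/2; print("len",np.linalg.norm(ax),np.linalg.norm(W[0]-W[1])); a=ax/np.linalg.norm(ax); print("yaw",np.arctan2(a[1],a[0]),"origin",(W.mean(0)-.055*a).round(4))
# bay
Fm=np.array([(403.2,215.3),(425.3,215),(426.5,253),(404.3,253.7)])
W=np.array([plane(t,u,v,.004) for u,v in Fm]);print("bay floor",W.round(4),W.mean(0).round(4))
ax=((W[0]+W[1])-(W[2]+W[3]))/2;print(np.arctan2(ax[1],ax[0]),np.linalg.norm(ax),np.linalg.norm(W[0]-W[1]))
L=np.array([(400.5,212.8),(428.5,212.5),(430,254.8),(401.8,254.8)])
W=np.array([plane(t,u,v,.021) for u,v in L]);print("lip",W.mean(0).round(4)); ax=((W[0]+W[1])-(W[2]+W[3]))/2;print(np.arctan2(ax[1],ax[0]),np.linalg.norm(ax),np.linalg.norm(W[0]-W[1]))
# hook scene
for z in (.24,):
  print(proj(t,[0.5,0,z]))
# others
for nm,(u,v),z in [("bottle_l",(245,170.5),.066),("bottle_r",(338,251),.066),("flask",(214.5,176),.08),("vol",(385,161),.183),("beaker",(422,175),.09),("weighed",(374,244),.07)]: print(nm,plane(t,u,v,z).round(3))
E
```

```text
grips/caps
gripfar [0.5653 0.3316 0.076 ]
gripnear [0.3894 0.298  0.076 ]
cap0 [0.5166 0.3189 0.07  ]
cap1 [0.4789 0.31   0.07  ]
cap2 [0.4389 0.3008 0.07  ]
len 0.17903263849763296 yaw 0.18885055061632547
yaw caps 0.2289905179721401
sc far [0.5577 0.3227 0.076 ]
sc near [0.3828 0.291  0.076 ]
sc cap0 [0.5105 0.3153 0.07  ]
sc cap1 [0.4717 0.3085 0.07  ]
sc cap2 [0.431  0.3015 0.07  ]
stand plate
[[ 0.7736  0.0347  0.012 ]
 [ 0.7359 -0.0868  0.012 ]
 [ 0.5    -0.0186  0.012 ]
 [ 0.5367  0.1073  0.012 ]]
len 0.24664323688032155 0.12722452419024724
yaw -0.2894896465944986 origin [0.5838 0.0249 0.012 ]
bay floor [[ 0.5659 -0.2989  0.004 ]
 [ 0.5683 -0.377   0.004 ]
 [ 0.4342 -0.3808  0.004 ]
 [ 0.4304 -0.3028  0.004 ]] [ 0.4997 -0.3399  0.004 ]
0.029103384357962475 0.13485519154706904 0.07812983885551736
lip [ 0.5013 -0.3369  0.021 ]
0.0321342538490178 0.14733379719323653 0.09802094192764975
[322.61262874 230.93946336]
bottle_l [0.708 0.26  0.066]
bottle_r [ 0.437 -0.064  0.066]
flask [0.685 0.362 0.08 ]
vol [ 0.728 -0.2    0.183]
beaker [ 0.698 -0.343  0.09 ]
weighed [ 0.463 -0.185  0.07 ]
```

```bash
cat >> h.py <<'E'
from scipy.spatial.transform import Rotation as R
def goto(pos,yaw,tilt=(np.pi,0)):
    o=status.get_obs(); A=R.from_euler("xyz",o["eef_rot"]); B=R.from_euler("xyz",[tilt[0],tilt[1],yaw])
    d=A.inv().apply(np.array(pos)-o["ee_pos"]); r=(A.inv()*B).as_rotvec()/(np.pi/2)
    print("t",round(o["time_s"],2),"at",o["ee_pos"].round(4),o["eef_rot"].round(4),"F",o["force"].round(2),"w",round(o["grip_width"],4)); print("row shift",d.round(4).tolist(),"turn",r.round(4).tolist())
E
python3 -c "
from h import *
goto([.386,.2945,.18],.2+np.pi)"
```

```text
t 0.35 at [0.2095 0.5085 0.2053] [-3.1413  0.      2.7508] F [-0.75 -0.06 -0.97] w 0.0941
row shift [-0.2447, -0.1306, 0.0253] turn [-0.0002, -0.0, -0.3761]
```

```bash
python3 -m jog '[[-0.04,-0.02,0.004,0,0,-0.06,1],[-0.08,-0.043,0.008,0,0,-0.12,1],[-0.12,-0.065,0.012,0,0,-0.18,1],[-0.16,-0.087,0.016,0,0,-0.25,1],[-0.2,-0.109,0.02,0,0,-0.31,1],[-0.23,-0.122,0.025,0,0,-0.35,1],[-0.245,-0.131,0.025,0,0,-0.376,1],[-0.245,-0.131,0.025,0,0,-0.376,1],[-0.245,-0.131,0.025,0,0,-0.376,1]]'
python3 - <<'E'
from h import *
c=cam("wrist"); cv2.imwrite("pics/w1.png",c["image"][:,:,::-1]); t=cam("top"); crop(t,200,200,270,270,8,"pics/t1.png")
E
```

```text
time_s: 1.25
ee_pos: [0.386, 0.2942, 0.1804]
eef_rot: [-3.142, -0.0, -2.943]
force: [0.3, -0.1, -0.3]
grip_width: 0.0942
```

View pics/w1.png

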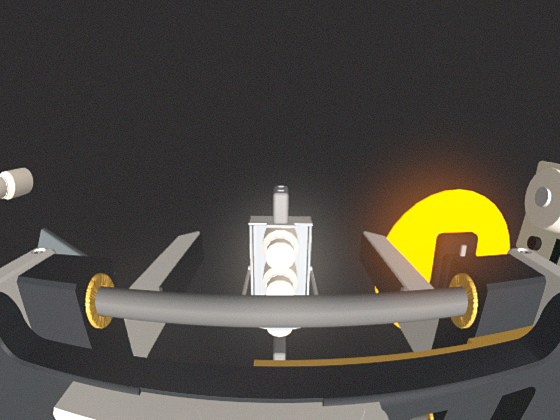

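```bash
python3 - <<'E'
from h import *
c=cam("wrist"); crop(c,235,175,330,345,5 if 0 else 4.7,"pics/w1c.png"); c.pop("image"); np.save("w1.npy",c,allow_pickle=True)
E
```

```text
(no output)
```

View pics/w1c.png

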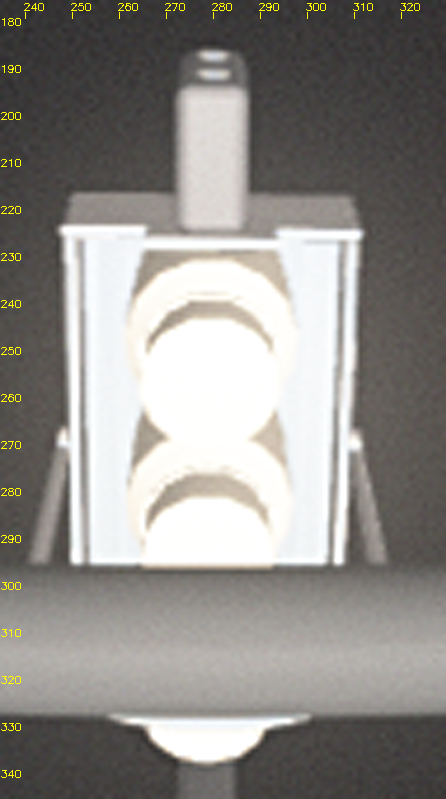

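View pics/t1.png

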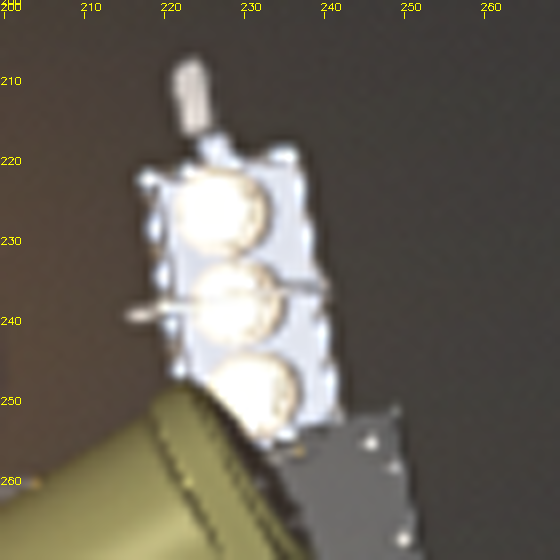

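```bash
python3 - <<'E'
from h import *
c=np.load("w1.npy",allow_pickle=True).item()
o=status.get_obs();A=R.from_euler("xyz",o["eef_rot"])
def tool(p): return A.inv().apply(p-o["ee_pos"]).round(4)
for n,u,v,z in [("nearedge",279.8,193,.076),("faredge",279.8,223.4,.076),("nl",272.4,193.2,.076),("nr",287.3,193.2,.076),("fl",272.6,223.2,.076),("fr",286.9,223.2,.076),("cap1",279,255,.07),("fargrip",279.3,342,.076),("far cap",278.5,329,.07)]:
    p=plane(c,u,v,z); print(n,p.round(4),tool(p))
# TCP projection
print(proj(c,o["ee_pos"]))
# tray near rim corners
for u,v in [(247.5,223.5),(311,224)]:
    p=plane(c,u,v,.02); print(p.round(4),tool(p))
E
```

```text
nearedge [0.3726 0.2912 0.076 ] [ 0.0134 -0.0009  0.1044]
faredge [0.4    0.2967 0.076 ] [-0.0146 -0.001   0.1044]
nl [0.3741 0.2848 0.076 ] [ 0.0132 -0.0075  0.1044]
nr [0.3715 0.2977 0.076 ] [0.0132 0.0057 0.1044]
fl [0.4012 0.2903 0.076 ] [-0.0144 -0.0075  0.1044]
fr [0.3986 0.303  0.076 ] [-0.0144  0.0055  0.1044]
cap1 [0.4327 0.3025 0.07  ] [-0.0477 -0.0018  0.1104]
fargrip [0.5289 0.3221 0.076 ] [-0.1459 -0.0017  0.1044]
far cap [0.5163 0.3187 0.07  ] [-0.1329 -0.0025  0.1104]
[280.66923373 248.36314749]
[0.4229 0.2652 0.02  ] [-0.0308 -0.0364  0.1604]
[0.4097 0.3331 0.02  ] [-0.0313  0.0327  0.1604]
```

```bash
cat >> h.py <<'E'
def fs(n=8):
    F=[];M=[];
    for i in range(n):
        o=status.get_obs(); F.append(o["force"]);M.append(o["moment"]); camera("wrist")
    o=status.get_obs(); print("t",round(o["time_s"],2),"pos",o["ee_pos"].round(4),"rpy",o["eef_rot"].round(4),"w",round(o["grip_width"],4)); print("F",np.mean(F,0).round(2),"sd",np.std(F,0).round(2),"M",np.mean(M,0).round(3),np.std(M,0).round(3))
E
python3 -c "
from h import *
fs(8)"
python3 -m jog '[[0,0,0.03,0,0,0.004,1],[-0.0005,-0.001,0.06,0,0,0.004,1],[-0.0005,-0.001,0.09,0,0,0.004,1],[-0.0005,-0.001,0.12,0,0,0.004,1],[-0.0005,-0.001,0.135,0,0,0.004,1],[-0.0005,-0.001,0.145,0,0,0.004,1],[-0.0005,-0.001,0.145,0,0,0.004,1]]' 50
python3 - <<'E'
from h import *
c=cam("wrist"); cv2.imwrite("pics/w2.png",c["image"][:,:,::-1]); fs(3)
E
```

```text
t 1.8 pos [0.386  0.2941 0.1804] rpy [-3.1414e+00 -2.0000e-04 -2.9416e+00] w 0.094
F [-0.04 -0.1   0.01] sd [0.38 0.61 0.29] M [ 0.041 -0.     0.007] [0.01  0.031 0.029]
time_s: 2.5
ee_pos: [0.3863, 0.293, 0.0346]
eef_rot: [-3.141, -0.002, -2.948]
force: [-0.3, 0.3, -0.5]
grip_width: 0.0939
t 2.7 pos [0.3872 0.2935 0.0363] rpy [ 3.1412e+00  1.4000e-03 -2.9479e+00] w 0.0943
F [-0.13 -0.17  0.12] sd [0.2  0.11 0.97] M [ 0.052 -0.005  0.009] [0.031 0.026 0.018]
```

View pics/w2.png

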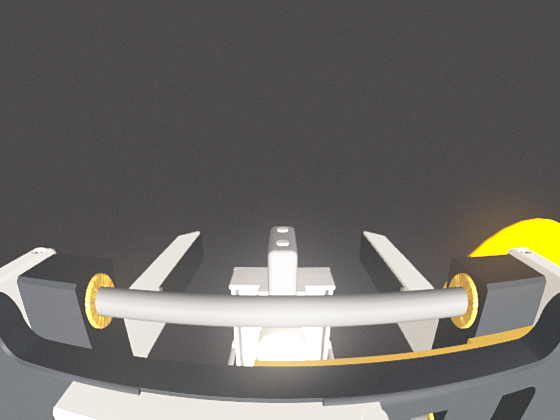

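The grip (column 283, row 250) sits centred between the fingers. Closing now.

```bash
python3 -m jog '[[0,0,0.001,0,0,0,0.4],[0,0,0.001,0,0,0,-0.2],[0,0,0.001,0,0,0,-0.6],[0,0,0.001,0,0,0,-0.8],[0,0,0.001,0,0,0,-1],[0,0,0.001,0,0,0,-1],[0,0,0.001,0,0,0,-1],[0,0,0.001,0,0,0,-1]]' 50
python3 -c "
from h import *
fs(6)"
```

```text
time_s: 3.5
ee_pos: [0.3872, 0.2935, 0.0353]
eef_rot: [3.141, 0.001, -2.948]
force: [-0.6, -0.5, -0.8]
grip_width: 0.0337
t 3.8 pos [0.3872 0.2935 0.0353] rpy [ 3.1412e+00  1.3000e-03 -2.9480e+00] w 0.0137
F [-0.46 -0.32 -0.11] sd [0.58 0.42 0.63] M [-0.016  0.004 -0.017] [0.071 0.029 0.049]
```

```bash
python3 -m jog '[[0,0,0,0,0,0,-1],[0,0,-0.002,0,0,0,-1],[0,0,-0.006,0,0,0,-1],[0,0,-0.012,0,0,0,-1],[0,0,-0.022,0,0,0,-1],[0,0,-0.034,0,0,0,-1],[0,0,-0.049,0,0,0,-1],[0,0,-0.064,0,0,0,-1],[0,0,-0.079,0,0,0,-1],[0,0,-0.094,0,0,0,-1],[0,0,-0.109,0,0,0,-1],[0,0,-0.124,0,0,0,-1],[0,0,-0.136,0,0,0,-1],[0,0,-0.143,0,0,0,-1],[0,0,-0.147,0,0,0,-1],[0,0,-0.149,0,0,0,-1],[0,0,-0.15,0,0,0,-1]]'
python3 - <<'E'
from h import *
fs(10); s=cam("scene"); crop(s,290,110,390,220,6,"pics/s3.png")
E
```

```text
time_s: 5.5
ee_pos: [0.3869, 0.2933, 0.1851]
eef_rot: [3.141, 0.001, -2.948]
force: [0.1, 0.6, -4.0]
grip_width: 0.0136
t 6.0 pos [0.387  0.2934 0.1852] rpy [ 3.1413e+00  1.2000e-03 -2.9480e+00] w 0.0137
F [-0.02 -0.01 -4.28] sd [0.36 0.34 0.44] M [-0.024  0.359 -0.009] [0.038 0.021 0.034]
```

View pics/s3.png

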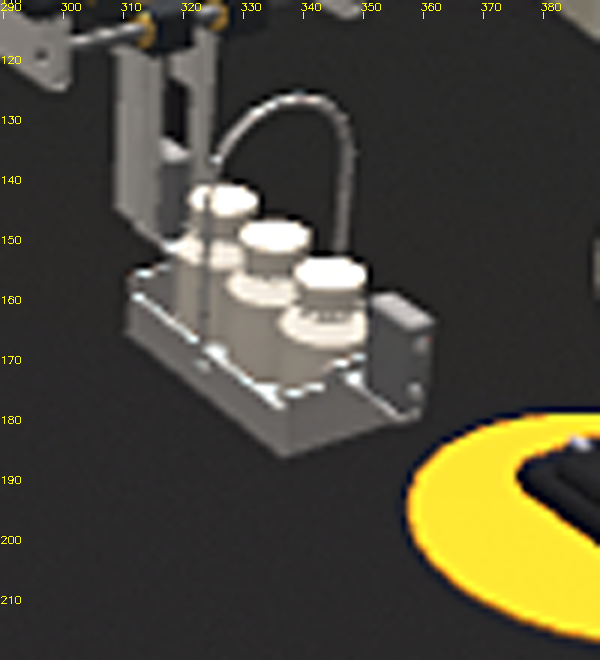

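```bash
python3 - <<'E'
from h import *
t=cam("top");s=cam("scene")
H=np.array([.579,.0205]);d=np.array([np.cos(-.29),np.sin(-.29)])
for n,x,z in [("tubebot",0,.314),("tubetop",0,.514),("tip",-.022,.264),("tiptop",-.022,.267),("seat",0,.24),("bottom",0,.235),("back",.018,.275),("rodbase",.15,.012)]:
    p=[*(H+d*x),z]; print(n,"top",proj(t,p).round(1),"scene",proj(s,p).round(1))
crop(t,295,180,345,240,10,"pics/t_hook.png"); crop(s,200,30,270,200,4.6,"pics/s_hook2.png")
goto([.399,.074,.1815],2.852)
E
```

```text
tubebot top [317.4 203.1] scene [233.3 150.8]
tubetop top [321.4 196.6] scene [226.5  56.7]
tip top [314.4 211.3] scene [235.4 166.1]
tiptop top [314.5 211.3] scene [235.3 164.9]
seat top [316.2 205. ] scene [235.5 180.3]
bottom top [316.2 205.1] scene [235.6 182.2]
back top [318.6 198.4] scene [234.  170.8]
rodbase top [325.8 169.9] scene [238.  302.3]
t 6.15 at [0.387  0.2935 0.1853] [ 3.1412e+00  1.3000e-03 -2.9479e+00] F [ 1.18 -0.69 -4.4 ] w 0.0134
row shift [0.0304, -0.2177, 0.0037] turn [0.0004, 0.0008, 0.3077]
```

View pics/t_hook.png

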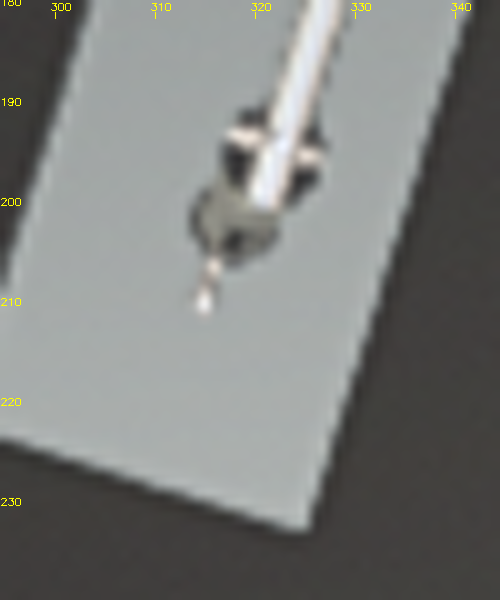

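View pics/s_hook2.png

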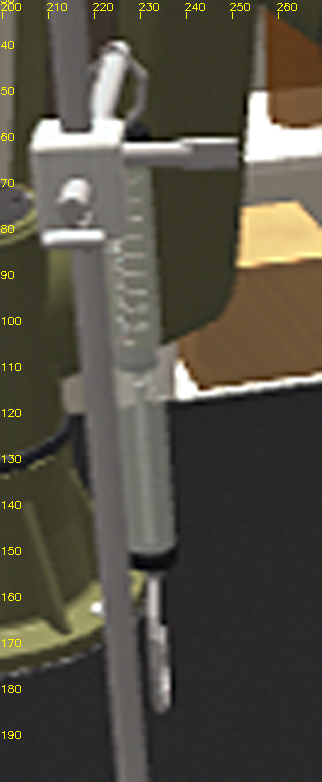

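```bash
python3 -m jog '[[0,-0.002,0,0,0,0.002,-1],[0.001,-0.006,0,0,0,0.008,-1],[0.0015,-0.012,0.001,0,0,0.017,-1],[0.002,-0.021,0.001,0,0,0.03,-1],[0.004,-0.033,0.001,0,0,0.046,-1],[0.006,-0.048,0.002,0,0,0.067,-1],[0.008,-0.066,0.002,0,0,0.092,-1],[0.01,-0.086,0.003,0,0,0.12,-1],[0.013,-0.107,0.0035,0,0,0.15,-1],[0.015,-0.128,0.0035,0,0,0.18,-1],[0.018,-0.148,0.0035,0,0,0.208,-1],[0.02,-0.167,0.0035,0,0,0.235,-1],[0.022,-0.183,0.0035,0,0,0.257,-1],[0.0235,-0.196,0.0035,0,0,0.275,-1],[0.0245,-0.206,0.0035,0,0,0.289,-1],[0.0255,-0.213,0.0035,0,0,0.3,-1],[0.026,-0.217,0.0035,0,0,0.305,-1],[0.026,-0.219,0.0035,0,0,0.308,-1],[0.026,-0.219,0.0035,0,0,0.308,-1],[0.026,-0.219,0.0035,0,0,0.308,-1]]'
python3 - <<'E'
from h import *
fs(6); s=cam("scene"); t=cam("top"); crop(s,200,130,300,230,6,"pics/s4.png"); crop(t,270,180,345,270,8,"pics/t4.png")
w=cam("wrist");cv2.imwrite("pics/w4.png",w["image"][:,:,::-1])
E
```

```text
time_s: 8.15
ee_pos: [0.4036, 0.0738, 0.1817]
eef_rot: [3.141, 0.001, 2.852]
force: [-0.2, 0.4, -4.1]
grip_width: 0.0138
t 8.45 pos [0.4036 0.0736 0.1817] rpy [3.1407e+00 1.0000e-03 2.8517e+00] w 0.0138
F [ 0.27  0.11 -4.22] sd [0.55 0.43 0.24] M [ 0.121  0.37  -0.001] [0.028 0.022 0.019]
```

View pics/s4.png

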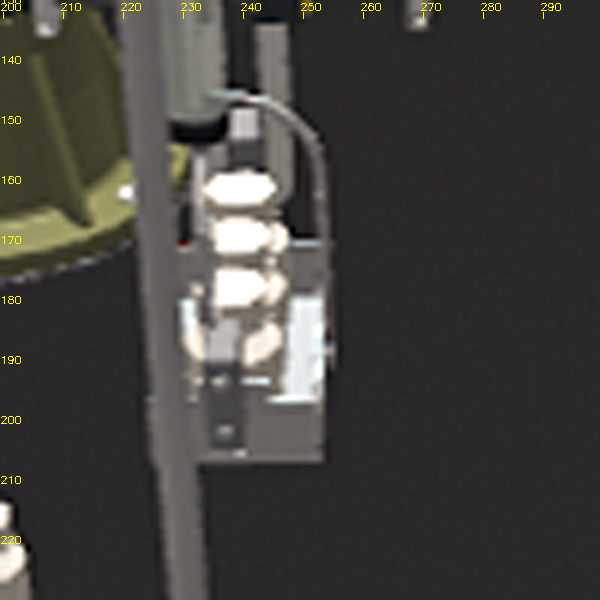

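View pics/t4.png

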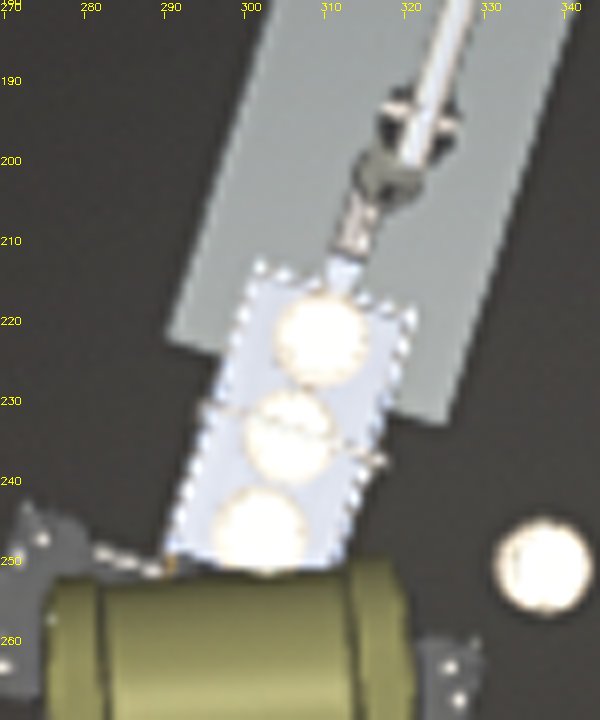

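View pics/w4.png

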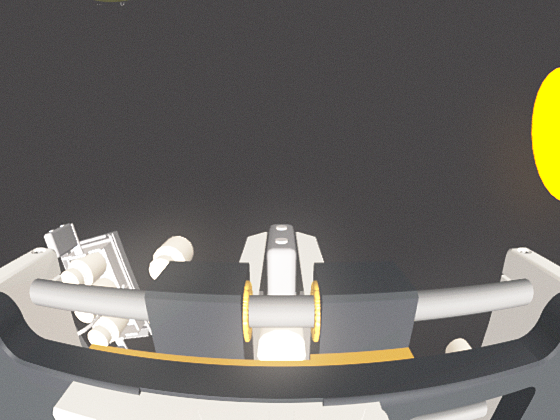

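```bash
python3 - <<'E'
from h import *
t=cam("top");s=cam("scene");o=status.get_obs()
d=np.array([np.cos(-.29),np.sin(-.29),0]);e=np.array([-d[1],d[0],0]);g=o["ee_pos"]+[0,0,.019]
def pt(x,y,z): return g+d*x+e*y+[0,0,z]
for n,p in [("crowntop",pt(.088,0,.08)),("hoop L45",pt(.088,.026,.07)),("legL",pt(.088,.038,.03)),("legR",pt(.088,-.038,.03)),("fargrip top",pt(.176,0,.022)),("far grip outer edge top",pt(.191,0,.022)),("nearcap?",pt(.088,0,.016)),("tray far corners bot L",pt(.15,.034,-.054)),("R",pt(.15,-.034,-.054))]:
    print(n,p.round(4),"top",proj(t,p).round(1),"scene",proj(s,p).round(1))
E
```

```text
crowntop [0.4879 0.0484 0.2807] top [307.1 234.4] scene [237.  144.6]
hoop L45 [0.4954 0.0733 0.2707] top [298.7 231.8] scene [248.2 148.1]
legL [0.4988 0.0848 0.2307] top [294.8 230.9] scene [253.9 162.8]
legR [0.4771 0.012  0.2307] top [318.4 238.4] scene [222.6 163.4]
fargrip top [0.5723 0.0232 0.2227] top [315.1 207.6] scene [236.4 185.2]
far grip outer edge top [0.5866 0.0189 0.2227] top [316.5 203. ] scene [236.1 188.7]
nearcap? [0.4879 0.0484 0.2167] top [306.5 234.7] scene [238.6 168.1]
tray far corners bot L [0.5571 0.0632 0.1467] top [301.7 213.7] scene [253.  205.9]
R [ 0.5376 -0.0019  0.1467] top [321.6 220. ] scene [224.9 206.5]
```

```bash
python3 -m jog '[[-0.001,0,0,0,0,0,-1],[-0.003,-0.001,0,0,0,0,-1],[-0.007,-0.002,0,0,0,0,-1],[-0.013,-0.0028,0,0,0,0,-1],[-0.02,-0.0028,0,0,0,0,-1],[-0.028,-0.0028,0,0,0,0,-1],[-0.036,-0.0028,0,0,0,0,-1],[-0.043,-0.0028,0,0,0,0,-1],[-0.049,-0.0028,0,0,0,0,-1],[-0.053,-0.0028,0,0,0,0,-1],[-0.056,-0.0028,0,0,0,0,-1],[-0.058,-0.0028,0,0,0,0,-1],[-0.059,-0.0028,0,0,0,0,-1],[-0.06,-0.0028,0,0,0,0,-1],[-0.06,-0.0028,0,0,0,0,-1]]'
python3 - <<'E'
from h import *
fs(6); s=cam("scene"); t=cam("top"); crop(s,205,130,275,220,8,"pics/s5.png"); crop(t,280,170,340,240,10,"pics/t5.png")
E
```

```text
time_s: 10.2
ee_pos: [0.4603, 0.0537, 0.1818]
eef_rot: [3.141, 0.001, 2.851]
force: [-0.4, -0.4, -4.7]
grip_width: 0.0138
t 10.5 pos [0.4603 0.0537 0.1817] rpy [3.1407e+00 9.0000e-04 2.8515e+00] w 0.0137
F [-0.02 -0.3  -4.62] sd [0.53 0.35 0.4 ] M [ 0.119  0.351 -0.004] [0.024 0.012 0.029]
```

View pics/s5.png

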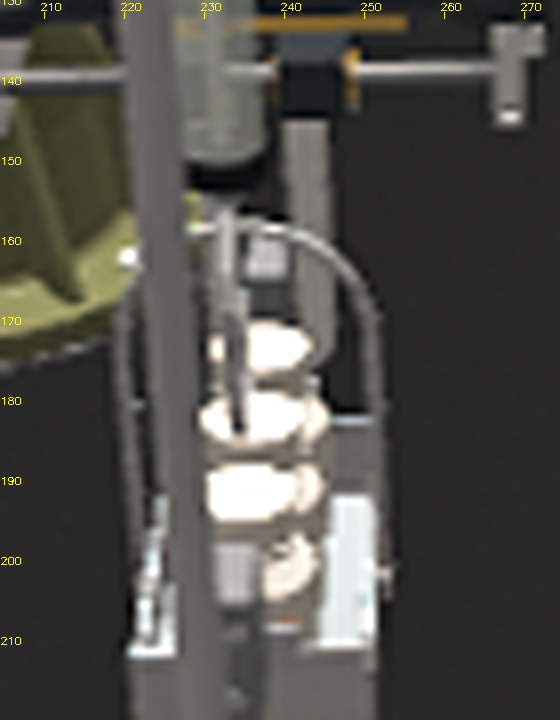

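View pics/t5.png

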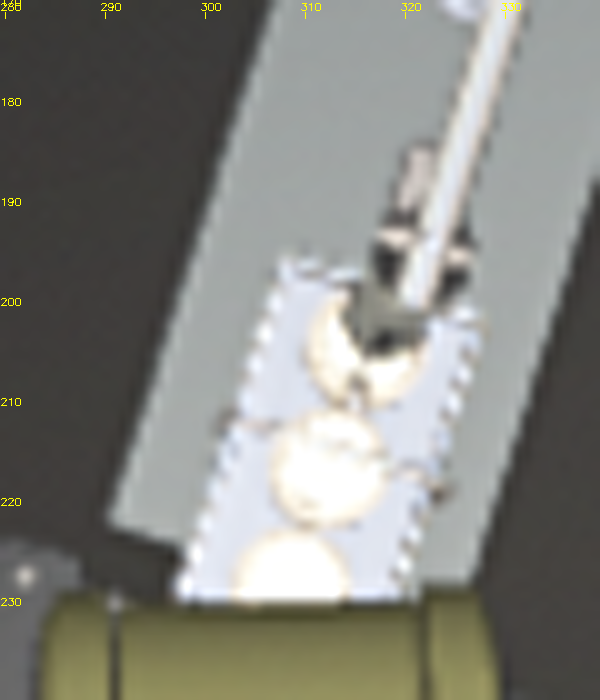

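```bash
python3 -m jog '[[-0.001,0,0,0,0,0,-1],[-0.003,0,0,0,0,0,-1],[-0.006,0,0,0,0,0,-1],[-0.01,0,0,0,0,0,-1],[-0.015,0,0,0,0,0,-1],[-0.02,0,0,0,0,0,-1],[-0.025,0,0,0,0,0,-1],[-0.03,0,0,0,0,0,-1],[-0.034,0,0,0,0,0,-1],[-0.037,0,0,0,0,0,-1],[-0.039,0,0,0,0,0,-1],[-0.04,0,0,0,0,0,-1],[-0.04,0,0,0,0,0,-1],[-0.04,0,0,0,0,0,-1]]'
python3 - <<'E'
from h import *
fs(8); s=cam("scene"); t=cam("top"); crop(s,205,130,275,220,8,"pics/s6.png"); crop(t,290,160,350,230,10,"pics/t6.png")
E
```

```text
time_s: 12.0
ee_pos: [0.4985, 0.0423, 0.1818]
eef_rot: [3.141, 0.001, 2.852]
force: [-0.3, 0.4, -5.6]
grip_width: 0.0136
t 12.4 pos [0.4986 0.0423 0.1818] rpy [3.1407e+00 1.1000e-03 2.8515e+00] w 0.0134
F [-0.13  0.21 -4.69] sd [0.54 0.38 0.53] M [0.108 0.376 0.007] [0.026 0.035 0.02 ]
```

View pics/s6.png

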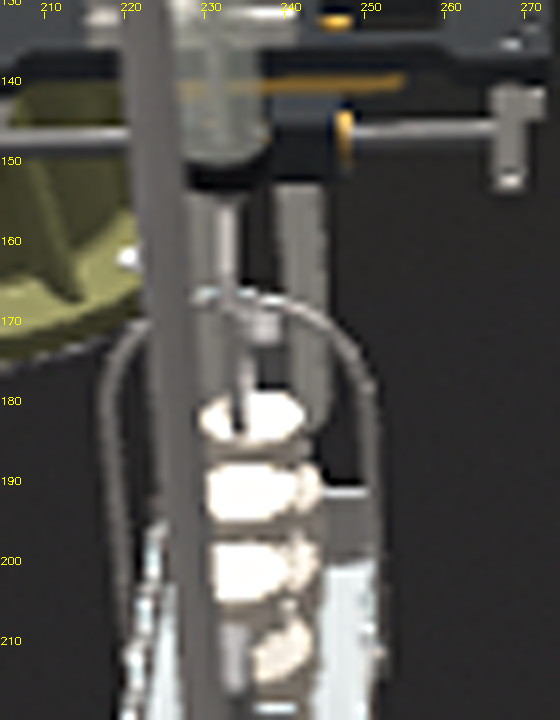

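View pics/t6.png

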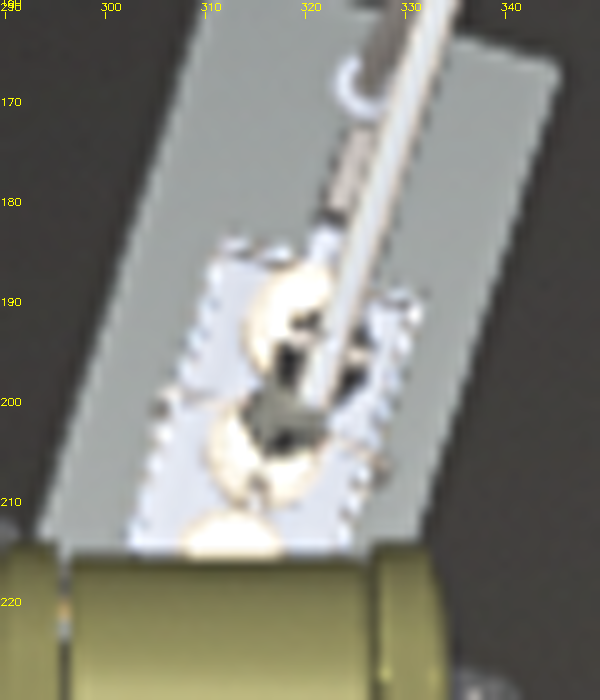

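```bash
python3 -m jog '[[0,0,0.001,0,0,0,-1],[0,0,0.003,0,0,0,-1],[0,0,0.006,0,0,0,-1],[0,0,0.01,0,0,0,-1],[0,0,0.014,0,0,0,-1],[0,0,0.018,0,0,0,-1],[0,0,0.021,0,0,0,-1],[0,0,0.024,0,0,0,-1],[0,0,0.026,0,0,0,-1],[0,0,0.028,0,0,0,-1],[0,0,0.03,0,0,0,-1],[0,0,0.0315,0,0,0,-1],[0,0,0.033,0,0,0,-1],[0,0,0.0345,0,0,0,-1],[0,0,0.036,0,0,0,-1],[0,0,0.0375,0,0,0,-1],[0,0,0.039,0,0,0,-1],[0,0,0.0405,0,0,0,-1],[0,0,0.042,0,0,0,-1],[0,0,0.042,0,0,0,-1]]'
python3 - <<'E'
from h import *
fs(8); s=cam("scene"); crop(s,205,130,275,220,8,"pics/s7.png")
E
```

```text
time_s: 14.5
ee_pos: [0.4986, 0.0423, 0.1397]
eef_rot: [3.141, 0.001, 2.852]
force: [1.2, 0.1, -3.8]
grip_width: 0.0138
t 14.9 pos [0.4987 0.0423 0.1399] rpy [3.1406e+00 1.1000e-03 2.8515e+00] w 0.0136
F [ 0.25  0.24 -2.94] sd [0.54 0.24 0.49] M [ 0.088  0.26  -0.009] [0.04  0.027 0.027]
```

View pics/s7.png

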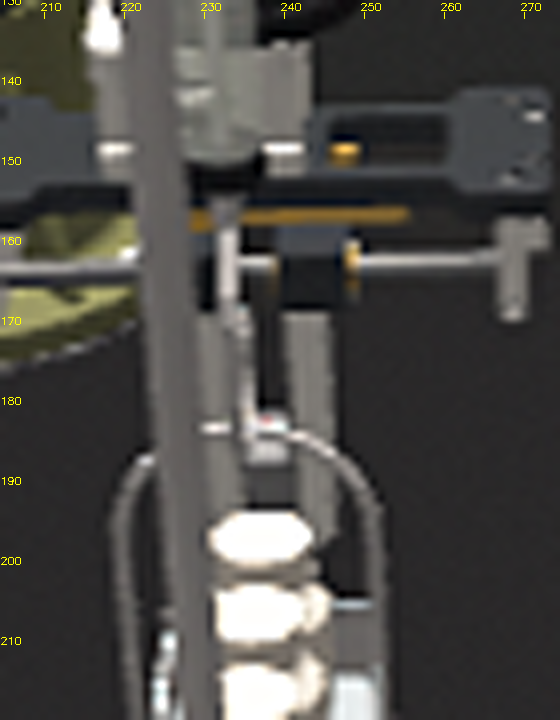

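```bash
python3 -m jog '[[0,0,0.0005,0,0,0,-1],[0,0,0.0015,0,0,0,-1],[0,0,0.003,0,0,0,-1],[0,0,0.0045,0,0,0,-1],[0,0,0.006,0,0,0,-1],[0,0,0.0075,0,0,0,-1],[0,0,0.009,0,0,0,-1],[0,0,0.0105,0,0,0,-1],[0,0,0.012,0,0,0,-1],[0,0,0.013,0,0,0,-1],[0,0,0.0135,0,0,0,-1],[0,0,0.014,0,0,0,-1]]'
python3 - <<'E'
from h import *
fs(14)
E
```

```text
time_s: 16.15
ee_pos: [0.4988, 0.0423, 0.1259]
eef_rot: [3.141, 0.001, 2.851]
force: [0.1, -0.3, -1.7]
grip_width: 0.0137
t 16.85 pos [0.4987 0.0423 0.1258] rpy [3.1406e+00 1.1000e-03 2.8515e+00] w 0.0135
F [ 0.38 -0.23 -0.99] sd [0.39 0.41 0.53] M [0.019 0.052 0.002] [0.02  0.024 0.029]
```

```bash
python3 -m jog '[[0,0,0.0005,0,0,0,-1],[0,0,0.0012,0,0,0,-1],[0,0,0.002,0,0,0,-1],[0,0,0.003,0,0,0,-1],[0,0,0.0037,0,0,0,-1],[0,0,0.0042,0,0,0,-1],[0,0,0.0045,0,0,0,-1],[0,0,0.0045,0,0,0,-1]]'
python3 - <<'E'
from h import *
fs(20); s=cam("scene"); crop(s,205,130,275,220,8,"pics/s8.png")
E
```

```text
time_s: 17.65
ee_pos: [0.4987, 0.0423, 0.1213]
eef_rot: [3.141, 0.001, 2.851]
force: [0.7, -0.7, -1.1]
grip_width: 0.0135
t 18.65 pos [0.4987 0.0423 0.1214] rpy [3.1406e+00 1.1000e-03 2.8514e+00] w 0.0138
F [ 0.47 -0.36 -0.52] sd [0.39 0.52 0.59] M [-0.014 -0.016 -0.011] [0.023 0.036 0.028]
```

View pics/s8.png

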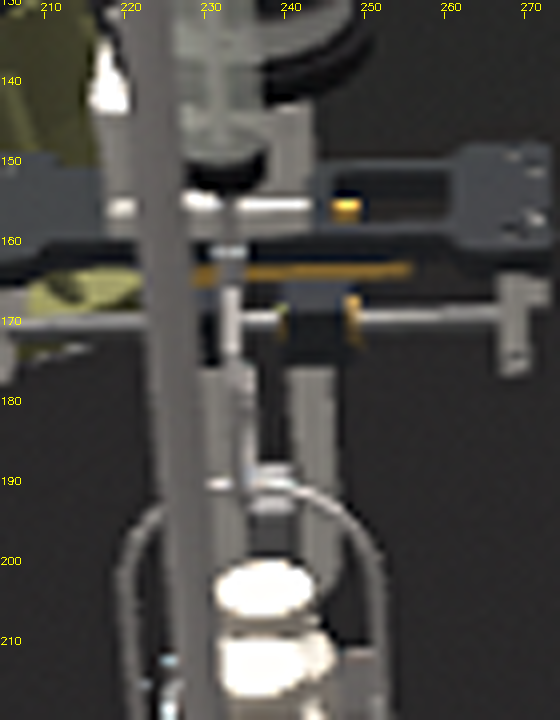

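```bash
python3 -m jog '[[-0.0005,0,0.0005,0,0,0,-1],[-0.001,0,0.001,0,0,0,-1],[-0.0015,0,0.002,0,0,0,-1],[-0.0015,0,0.0025,0,0,0,-1],[-0.0015,0,0.003,0,0,0,-1],[-0.0015,0,0.003,0,0,0,-1]]'
python3 - <<'E'
from h import *
fs(24)
E
```

```text
time_s: 19.3
ee_pos: [0.5001, 0.0419, 0.1183]
eef_rot: [3.141, 0.001, 2.851]
force: [-3.0, 1.3, 0.8]
grip_width: 0.0134
t 20.5 pos [0.5001 0.0419 0.1183] rpy [3.1407e+00 1.1000e-03 2.8515e+00] w 0.0138
F [-3.95  1.5   0.13] sd [0.55 0.53 0.52] M [0.143 0.422 0.003] [0.028 0.036 0.033]
```

```bash
python3 -m jog '[[0.0004,0,0,0,0,0,-1],[0.0008,0,0,0,0,0,-1],[0.0012,0,0,0,0,0,-1],[0.0012,0,0,0,0,0,-1],[0.0012,0,0,0,0,0,-1]]'
python3 - <<'E'
from h import *
fs(20); s=cam("scene"); crop(s,205,130,275,220,8,"pics/s9.png"); t=cam("top"); crop(t,290,160,350,230,10,"pics/t9.png")
E
```

```text
time_s: 21.0
ee_pos: [0.4992, 0.0422, 0.1185]
eef_rot: [3.141, 0.002, 2.851]
force: [1.8, -0.3, -0.3]
grip_width: 0.0136
t 22.0 pos [0.499  0.0422 0.1183] rpy [3.1407e+00 1.1000e-03 2.8515e+00] w 0.0135
F [ 1.5  -0.33 -0.  ] sd [0.36 0.48 0.47] M [-0.022 -0.166 -0.014] [0.031 0.028 0.03 ]
```

View pics/s9.png

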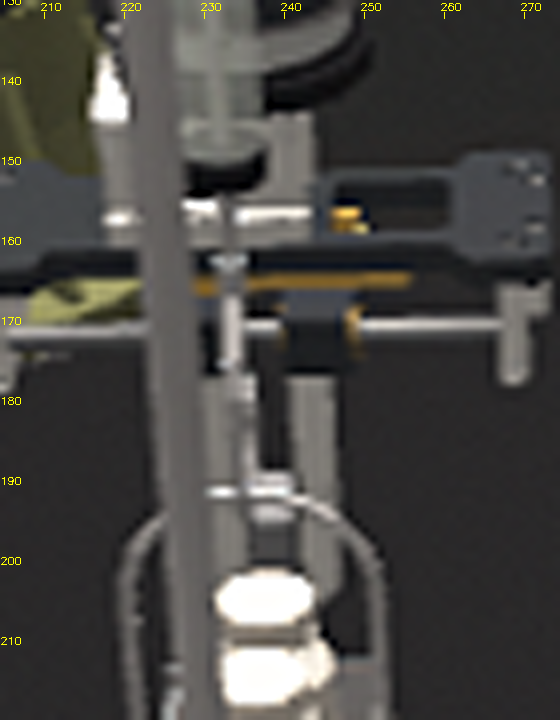

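View pics/t9.png

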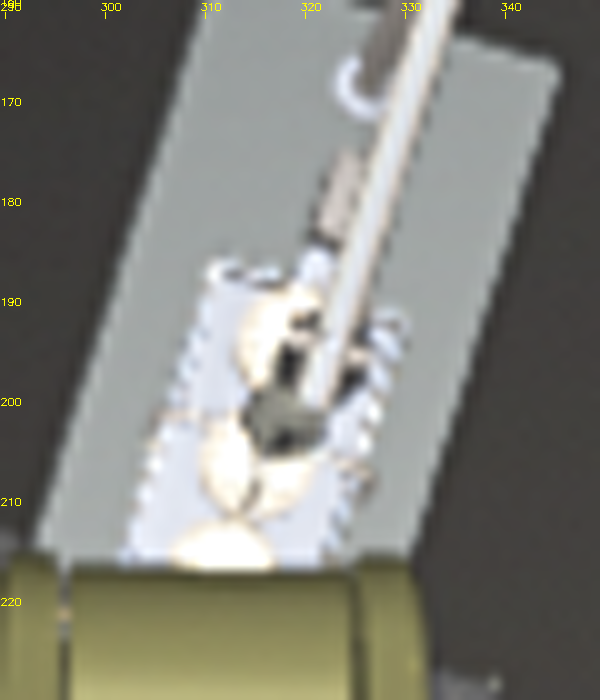

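```bash
python3 -m jog '[[-0.0003,0,0,0,0,0,-1],[-0.0003,0,0,0,0,0,-1],[-0.0003,0,0,0,0,0,-1]]' 25
python3 -m jog '[[0,0,0,0,0,0,-1],[0,0,0,0,0,0,-1]]' 12
python3 -m jog '[[0,0,0,0,0,0,-1],[0,0,0,0,0,0,-1]]' 4
python3 - <<'E'
from h import *
fs(12)
E
```

```text
time_s: 22.4
ee_pos: [0.4991, 0.0422, 0.1183]
eef_rot: [3.141, 0.001, 2.852]
force: [-1.9, -0.7, 0.3]
grip_width: 0.0142
time_s: 22.6
ee_pos: [0.4991, 0.0422, 0.1183]
eef_rot: [3.141, 0.001, 2.852]
force: [-0.3, 1.1, 0.7]
grip_width: 0.0139
time_s: 22.8
ee_pos: [0.4991, 0.0422, 0.1182]
eef_rot: [3.141, 0.001, 2.852]
force: [0.2, 0.5, -0.2]
grip_width: 0.0138
t 23.4 pos [0.4991 0.0422 0.1182] rpy [3.1407e+00 6.0000e-04 2.8515e+00] w 0.0139
F [-0.23  0.24 -0.1 ] sd [0.7  0.23 0.47] M [0.037 0.05  0.009] [0.038 0.021 0.034]
```

```bash
python3 -m jog '[[0,0,0,0,0,0,-0.69],[0,0,0,0,0,0,-0.67],[0,0,0,0,0,0,-0.64],[0,0,0,0,0,0,-0.6],[0,0,0,0,0,0,-0.55],[0,0,0,0,0,0,-0.48],[0,0,0,0,0,0,-0.4],[0,0,0,0,0,0,-0.3],[0,0,0,0,0,0,-0.3]]'
python3 - <<'E'
from h import *
s=cam("scene"); crop(s,205,130,275,220,8,"pics/s10.png")
w=cam("wrist");cv2.imwrite("pics/w10.png",w["image"][:,:,::-1])
fs(6)
E
```

```text
time_s: 24.3
ee_pos: [0.4991, 0.0422, 0.1182]
eef_rot: [3.141, 0.001, 2.852]
force: [0.1, -1.1, -0.8]
grip_width: 0.0329
t 24.7 pos [0.4991 0.0422 0.1183] rpy [3.1407e+00 6.0000e-04 2.8516e+00] w 0.0331
F [-0.08 -0.22 -0.19] sd [0.39 0.25 0.6 ] M [ 0.016 -0.005  0.003] [0.016 0.035 0.031]
```

View pics/s10.png

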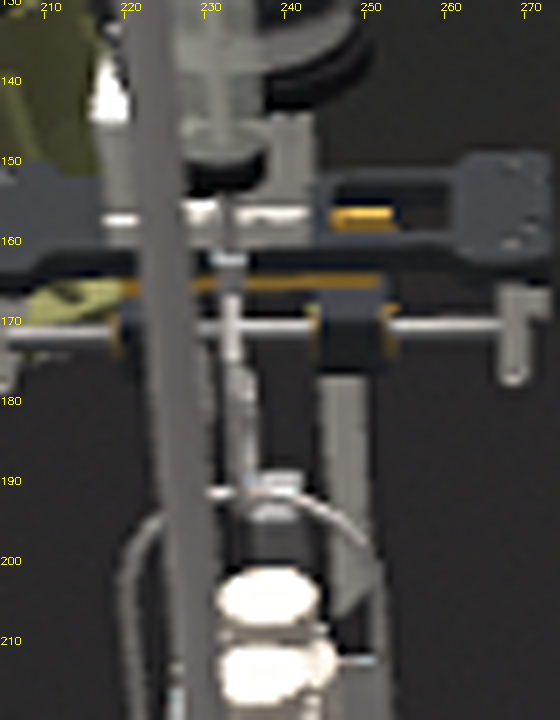

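View pics/w10.png

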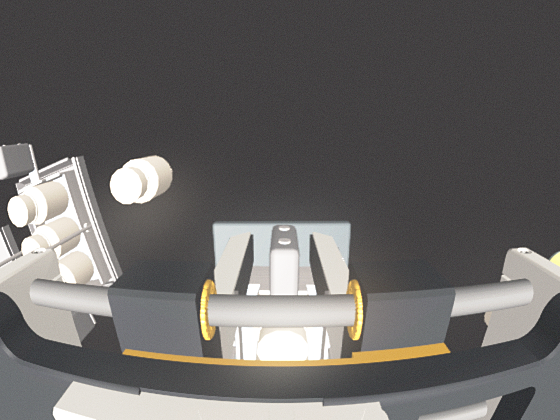

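It hangs free: the grip at (285,250) is clear of both fingers, and the crown is still at row 191. I'll let it hang.

```bash
python3 -m jog '[[0,0,0,0,0,0,-0.3],[0,0,0,0,0,0,-0.3],[0,0,0,0,0,0,-0.3],[0,0,0,0,0,0,-0.3],[0,0,0,0,0,0,-0.3],[0,0,0,0,0,0,-0.3],[0,0,0,0,0,0,-0.3],[0,0,0,0,0,0,-0.3],[0,0,0,0,0,0,-0.3],[0,0,0,0,0,0,-0.3],[0,0,0,0,0,0,-0.3],[0,0,0,0,0,0,-0.3],[0,0,0,0,0,0,-0.3],[0,0,0,0,0,0,-0.3],[0,0,0,0,0,0,-0.3],[0,0,0,0,0,0,-0.3],[0,0,0,0,0,0,-0.3],[0,0,0,0,0,0,-0.3]]'
python3 - <<'E'
from h import *
a=cam("wrist")["image"].astype(int); s=cam("scene");fs(8); b=cam("wrist")["image"].astype(int)
crop(s,205,130,275,220,8,"pics/s11.png"); c=cam("wrist"); crop(c,230,215,340,290,6,"pics/w11.png")
print(np.abs(a-b)[215:290,230:340].mean(),np.abs(a-b)[20:95,230:340].mean())
E
```

```text
time_s: 26.5
ee_pos: [0.4991, 0.0422, 0.1182]
eef_rot: [3.141, 0.001, 2.852]
force: [-0.6, -0.1, -0.3]
grip_width: 0.0331
t 27.0 pos [0.4991 0.0422 0.1182] rpy [3.1407e+00 6.0000e-04 2.8516e+00] w 0.0329
F [-0.41 -0.28  0.21] sd [0.51 0.55 0.3 ] M [ 0.009 -0.015 -0.014] [0.029 0.011 0.02 ]
2.171070707070707 3.3923232323232324
```

View pics/w11.png

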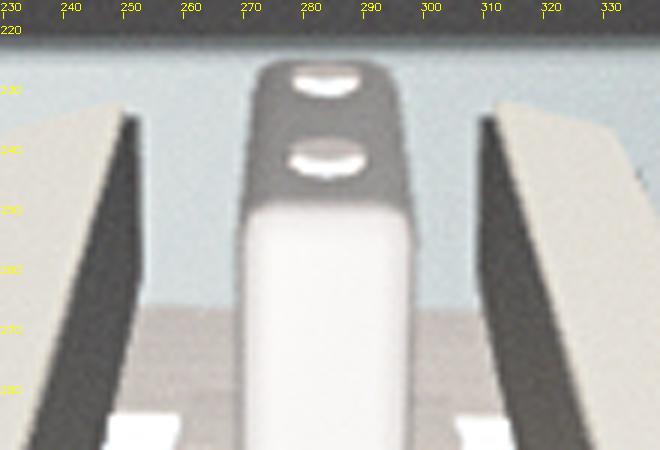

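View pics/s11.png

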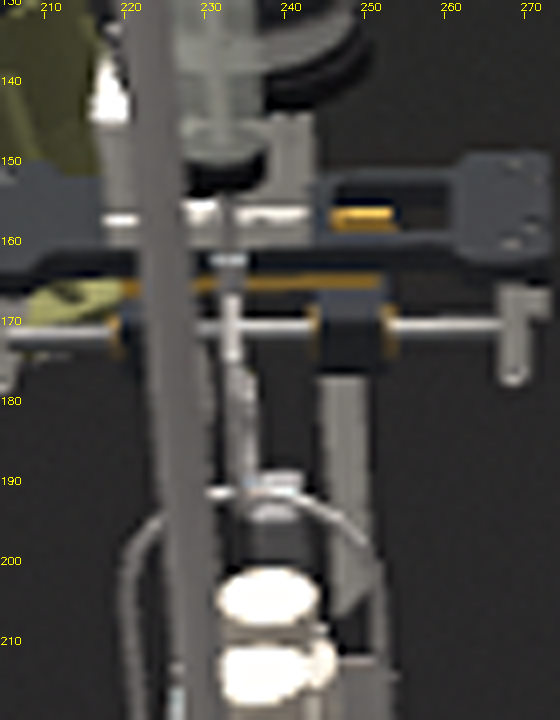

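The carrier hangs still, with the crown at row 191 unchanged. The grip sits about 1 mm to tool +y, so I'll recentre and close gently.

```bash
python3 -m jog '[[0,0.0005,0,0,0,0,-0.4],[0,0.001,0,0,0,0,-0.48],[0,0.0012,0,0,0,0,-0.54],[0,0.0012,0,0,0,0,-0.58],[0,0.0012,0,0,0,0,-0.61],[0,0.0012,0,0,0,0,-0.64],[0,0.0012,0,0,0,0,-0.66],[0,0.0012,0,0,0,0,-0.68],[0,0.0012,0,0,0,0,-0.7],[0,0.0012,0,0,0,0,-0.73],[0,0.0012,0,0,0,0,-0.8],[0,0.0012,0,0,0,0,-1],[0,0.0012,0,0,0,0,-1],[0,0.0012,0,0,0,0,-1]]' 3
python3 -m jog '[[0,0,0,0,0,0,-1],[0,0,0,0,0,0,-1]]' 15
python3 -m jog '[[0,0,0,0,0,0,-1],[0,0,0,0,0,0,-1]]' 30
python3 -m jog '[[0,0,0,0,0,0,-1],[0,0,0,0,0,0,-1],[0,0,0,0,0,0,-1]]' 50
python3 - <<'E'
from h import *
fs(10)
E
```

```text
time_s: 28.5
ee_pos: [0.4994, 0.0433, 0.1182]
eef_rot: [3.141, 0.001, 2.852]
force: [-0.7, -0.5, -0.1]
grip_width: 0.0136
time_s: 28.7
ee_pos: [0.4994, 0.0433, 0.1182]
eef_rot: [3.141, 0.0, 2.851]
force: [-0.1, -1.3, 0.0]
grip_width: 0.014
time_s: 28.9
ee_pos: [0.4993, 0.0433, 0.1182]
eef_rot: [3.141, 0.0, 2.851]
force: [-1.0, -0.8, 0.2]
grip_width: 0.0138
time_s: 29.2
ee_pos: [0.4993, 0.0433, 0.1182]
eef_rot: [3.141, 0.0, 2.851]
force: [0.2, -1.3, -0.9]
grip_width: 0.0137
t 29.7 pos [0.4994 0.0433 0.1182] rpy [3.1408e+00 4.0000e-04 2.8514e+00] w 0.0138
F [-0.66 -0.97  0.01] sd [0.56 0.53 0.5 ] M [-0.1    0.103 -0.091] [0.038 0.026 0.026]
```

```bash
python3 -m jog '[[0,0,-0.0005,0,0,0,-1],[0,0,-0.0015,0,0,0,-1],[0,0,-0.003,0,0,0,-1],[0,0,-0.0045,0,0,0,-1],[0,0,-0.006,0,0,0,-1],[0,0,-0.0075,0,0,0,-1],[0,0,-0.009,0,0,0,-1],[0,0,-0.0105,0,0,0,-1],[0,0,-0.012,0,0,0,-1],[0,0,-0.0135,0,0,0,-1],[0,0,-0.015,0,0,0,-1],[0,0,-0.0165,0,0,0,-1],[0,0,-0.018,0,0,0,-1],[0,0,-0.0195,0,0,0,-1],[0,0,-0.021,0,0,0,-1],[0,0,-0.0225,0,0,0,-1],[0,0,-0.024,0,0,0,-1],[0,0,-0.0255,0,0,0,-1],[0,0,-0.0265,0,0,0,-1],[0,0,-0.027,0,0,0,-1]]'
python3 -m jog '[[0,0,-0.0005,0,0,0,-1],[0,0,-0.0015,0,0,0,-1],[0,0,-0.003,0,0,0,-1],[0,0,-0.0045,0,0,0,-1],[0,0,-0.006,0,0,0,-1],[0,0,-0.0075,0,0,0,-1],[0,0,-0.0095,0,0,0,-1],[0,0,-0.012,0,0,0,-1],[0,0,-0.015,0,0,0,-1],[0,0,-0.018,0,0,0,-1],[0,0,-0.021,0,0,0,-1],[0,0,-0.024,0,0,0,-1],[0,0,-0.027,0,0,0,-1],[0,0,-0.03,0,0,0,-1],[0,0,-0.0325,0,0,0,-1],[0,0,-0.0345,0,0,0,-1],[0,0,-0.0355,0,0,0,-1],[0,0,-0.036,0,0,0,-1],[0,0,-0.036,0,0,0,-1]]'
python3 - <<'E'
from h import *
fs(4); s=cam("scene"); crop(s,205,130,275,220,8,"pics/s12.png")
E
```

```text
time_s: 31.7
ee_pos: [0.4993, 0.0433, 0.1452]
eef_rot: [3.141, 0.0, 2.851]
force: [-0.1, -0.5, -4.0]
grip_width: 0.0141
time_s: 33.6
ee_pos: [0.4993, 0.0433, 0.1812]
eef_rot: [3.141, 0.0, 2.851]
force: [0.0, -0.6, -3.9]
grip_width: 0.0137
t 33.8 pos [0.4992 0.0433 0.1811] rpy [3.1409e+00 2.0000e-04 2.8515e+00] w 0.0136
F [ 0.14 -0.35 -4.2 ] sd [0.18 0.46 0.43] M [ 0.111  0.375 -0.009] [0.034 0.028 0.029]
```

View pics/s12.png

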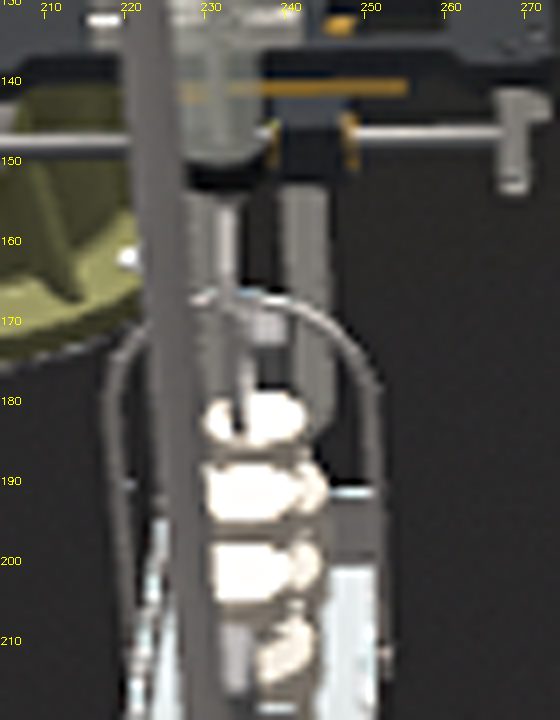

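The view matches the one before loading: hook bottom back at row 184, crown at row 167. Backing out now.

```bash
python3 -m jog '[[0.001,0,0,0,0,0,-1],[0.003,0,0,0,0,0,-1],[0.006,0,0,0,0,0,-1],[0.01,0,0,0,0,0,-1],[0.015,0,0,0,0,0,-1],[0.021,0,0,0,0,0,-1],[0.028,0,0,0,0,0,-1],[0.036,0,0,0,0,0,-1],[0.045,0,0,0,0,0,-1],[0.055,0,0,0,0,0,-1],[0.065,0,0,0,0,0,-1],[0.075,0,0,0,0,0,-1],[0.084,0,0,0,0,0,-1],[0.091,0,0,0,0,0,-1],[0.096,0,0,0,0,0,-1],[0.099,0,0,0,0,0,-1],[0.1,0,0,0,0,0,-1]]'
python3 - <<'E'
from h import *
s=cam("scene"); t=cam("top"); crop(s,60,215,135,300,8,"pics/s13.png"); crop(t,390,200,440,265,10,"pics/t13.png")
o=status.get_obs();print(o["time_s"],o["ee_pos"])
E
```

```text
time_s: 35.55
ee_pos: [0.4033, 0.0719, 0.1812]
eef_rot: [3.141, 0.0, 2.852]
force: [0.3, -0.4, -4.5]
grip_width: 0.0138
35.65 [0.40352278 0.07186418 0.18117537]
```

View pics/s13.png

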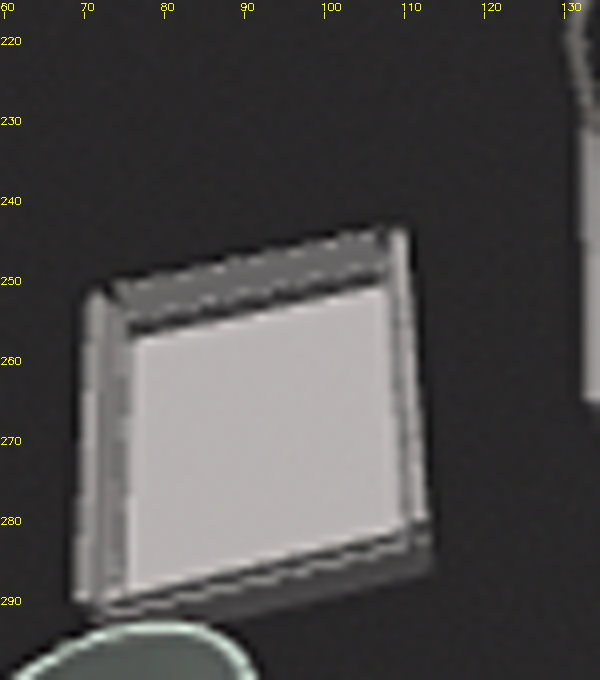

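View pics/t13.png

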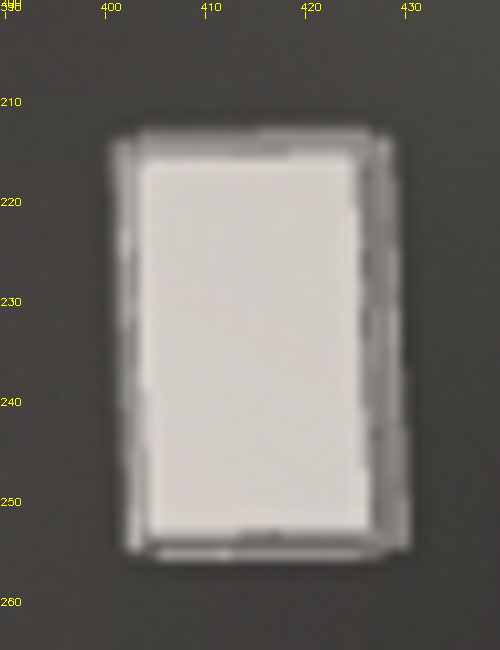

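```bash
python3 - <<'E'
from h import *
t=cam("top");s=cam("scene")
def quad(c,Q,z,n):
    W=np.array([plane(c,u,v,z) for u,v in Q]); print(n,W.mean(0).round(4)); 
    for i,j in [(0,1),(3,2),(0,3),(1,2)]: d=W[j]-W[i]; print("  ",round(np.linalg.norm(d),4),np.arctan2(d[1],d[0]).round(3))
quad(s,[(71,250.5),(110.1,243.3),(112.6,280.1),(68.9,289.5)],.021,"scene lip")
quad(s,[(75.9,256.3),(107,250.2),(110.3,280.5),(75.3,287.7)],.004,"scene floor")
quad(t,[(400.7,213.3),(428.5,213.3),(430.3,254.3),(402.5,254.3)],.021,"top lip")
print(status.get_obs()["qpos"].round(3))
goto([.410,-.3416,.215],.03-np.pi)
E
```

```text
scene lip [ 0.4986 -0.3396  0.021 ]
   0.0964 1.555
   0.0969 1.575
   0.1465 0.028
   0.1446 0.033
scene floor [ 0.4909 -0.3404  0.004 ]
   0.077 1.57
   0.0797 1.56
   0.1197 0.04
   0.1206 0.062
top lip [ 0.501  -0.3379  0.021 ]
   0.0973 -1.554
   0.0967 -1.553
   0.1434 -3.097
   0.1433 -3.101
[ 8.600e-02  6.000e-03  1.919e+00  1.000e-03  1.216e+00 -1.194e+00]
t 35.75 at [0.4036 0.0718 0.1811] [3.1408e+00 3.0000e-04 2.8514e+00] F [ 0.69 -0.14 -3.98] w 0.0139
row shift [-0.1244, -0.3943, -0.0341] turn [0.0004, 0.0002, -0.2039]
```

```bash
python3 -m jog '[[-0.0006,-0.002,0,0,0,-0.001,-1],[-0.002,-0.006,0,0,0,-0.003,-1],[-0.004,-0.012,0,0,0,-0.006,-1],[-0.0063,-0.02,0,0,0,-0.01,-1],[-0.0095,-0.03,0,0,0,-0.015,-1],[-0.0133,-0.042,0,0,0,-0.022,-1],[-0.0174,-0.055,0,0,0,-0.028,-1],[-0.0221,-0.07,0,0,0,-0.036,-1],[-0.0268,-0.085,-0.001,0,0,-0.044,-1],[-0.0316,-0.1,-0.004,0,0,-0.052,-1],[-0.0363,-0.115,-0.008,0,0,-0.06,-1],[-0.041,-0.13,-0.013,0,0,-0.067,-1],[-0.0454,-0.144,-0.018,0,0,-0.074,-1],[-0.0496,-0.157,-0.023,0,0,-0.081,-1],[-0.053,-0.168,-0.027,0,0,-0.087,-1],[-0.056,-0.177,-0.03,0,0,-0.092,-1],[-0.058,-0.184,-0.032,0,0,-0.095,-1],[-0.0595,-0.188,-0.0335,0,0,-0.097,-1],[-0.06,-0.19,-0.034,0,0,-0.098,-1]]'
python3 -c "
from h import *
goto([.4105,-.3420,.215],.033-np.pi)"
```

```text
time_s: 37.65
ee_pos: [0.4067, -0.1277, 0.215]
eef_rot: [3.141, 0.0, 3.005]
force: [-0.4, 0.1, -3.8]
grip_width: 0.0136
t 37.65 at [ 0.4067 -0.1277  0.215 ] [3.1409e+00 3.0000e-04 3.0052e+00] F [-0.38  0.14 -3.79] w 0.0136
row shift [-0.0329, -0.2118, -0.0001] turn [0.0004, 0.0002, -0.1078]
```

```bash
python3 -m jog '[[0,-0.002,0,0,0,-0.001,-1],[-0.001,-0.006,0,0,0,-0.003,-1],[-0.002,-0.012,0,0,0,-0.006,-1],[-0.003,-0.021,0,0,0,-0.011,-1],[-0.005,-0.033,0,0,0,-0.017,-1],[-0.0073,-0.047,0,0,0,-0.024,-1],[-0.0099,-0.064,0,0,0,-0.032,-1],[-0.013,-0.083,0,0,0,-0.042,-1],[-0.016,-0.103,0,0,0,-0.052,-1],[-0.019,-0.123,0,0,0,-0.062,-1],[-0.022,-0.142,0,0,0,-0.072,-1],[-0.025,-0.16,0,0,0,-0.081,-1],[-0.0273,-0.176,0,0,0,-0.089,-1],[-0.0295,-0.19,0,0,0,-0.096,-1],[-0.031,-0.2,0,0,0,-0.101,-1],[-0.032,-0.207,0,0,0,-0.105,-1],[-0.0327,-0.2108,0,0,0,-0.107,-1],[-0.033,-0.2118,0,0,0,-0.108,-1],[-0.033,-0.2118,0,0,0,-0.108,-1]]'
python3 - <<'E'
from h import *
goto([.4105,-.3420,.215],.033-np.pi)
w=cam("wrist"); cv2.imwrite("pics/w14.png",w["image"][:,:,::-1]); crop(w,200,190,360,300,5,"pics/w14c.png")
t=cam("top");crop(t,390,190,450,265,10,"pics/t14.png"); s=cam("scene"); crop(s,50,170,150,300,6,"pics/s14.png")
E
```

```text
time_s: 39.55
ee_pos: [0.4106, -0.3419, 0.2149]
eef_rot: [3.141, 0.0, -3.108]
force: [-0.5, 0.2, -3.8]
grip_width: 0.0137
t 39.55 at [ 0.4106 -0.3419  0.2149] [ 3.141e+00  4.000e-04 -3.108e+00] F [-0.53  0.23 -3.79] w 0.0137
row shift [0.0002, -0.0001, -0.0001] turn [0.0004, 0.0003, 0.0004]
```

View pics/w14c.png

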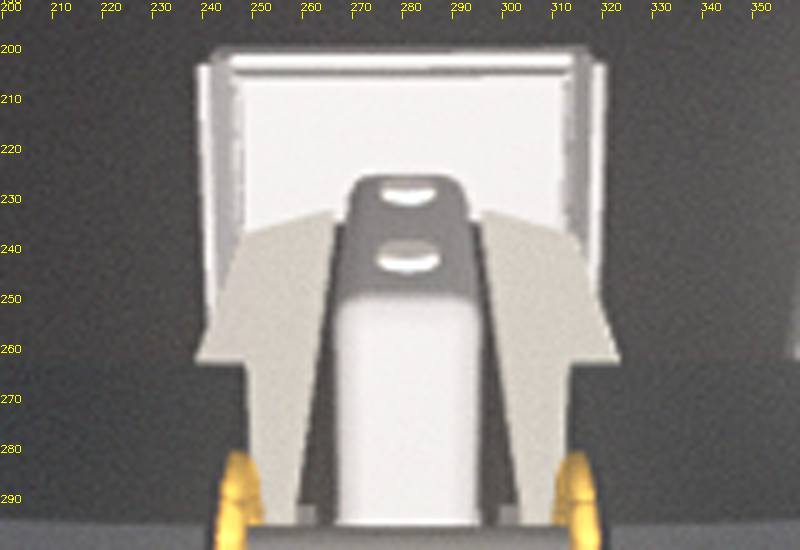

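View pics/t14.png

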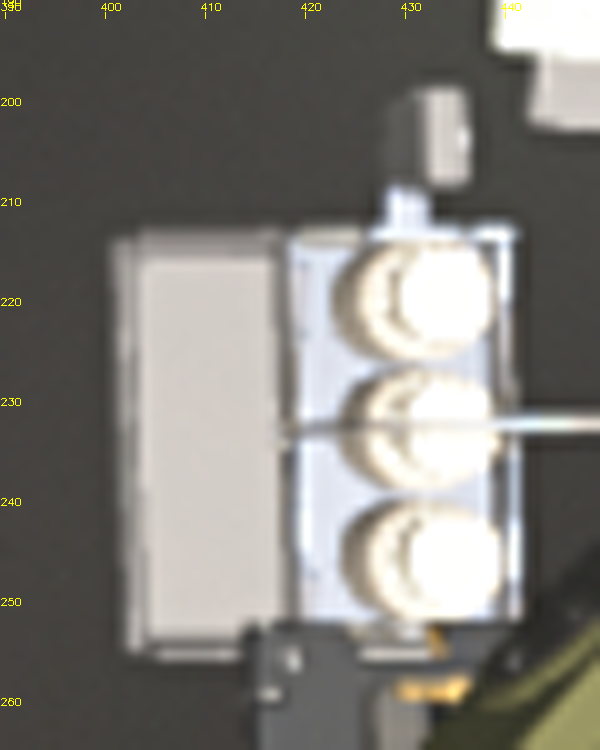

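View pics/s14.png

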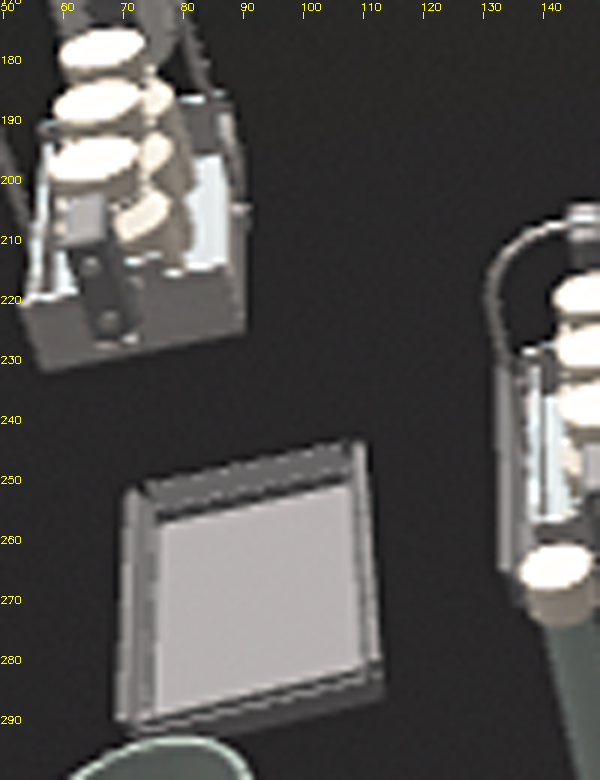

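```bash
python3 - <<'E'
from h import *
c=cam("wrist");o=status.get_obs();A=R.from_euler("xyz",o["eef_rot"])
for n,u,v,z in [("L",239.1,202.7,.021),("R",320.7,202.7,.021),("Lfar",242,252.5,.021),("Rfar",318.5,250,.021),("nearL",246,199.8,.021),("nearR",314,198.7,.021),("near floor L",249,204.7,.004),("near floor R",311,204.3,.004)]:
    p=plane(c,u,v,z); print(n,p.round(4),A.inv().apply(p-o["ee_pos"]).round(4))
E
```

```text
L [ 0.4273 -0.3906  0.021 ] [-0.0149 -0.0494  0.194 ]
R [ 0.424  -0.2943  0.021 ] [-0.0148  0.0469  0.194 ]
Lfar [ 0.4899 -0.387   0.021 ] [-0.0776 -0.048   0.194 ]
Rfar [ 0.4834 -0.2931  0.021 ] [-0.0742  0.0461  0.194 ]
nearL [ 0.4235 -0.3824  0.021 ] [-0.0114 -0.0411  0.194 ]
nearR [ 0.4195 -0.3025  0.021 ] [-0.01    0.0388  0.194 ]
near floor L [ 0.4332 -0.3804  0.004 ] [-0.0211 -0.0394  0.211 ]
near floor R [ 0.4301 -0.304   0.004 ] [-0.0206  0.037   0.211 ]
```

```bash
python3 -m jog '[[0.0005,-0.0005,0.002,0,0,0,-1],[0.001,-0.001,0.006,0,0,0,-1],[0.0015,-0.001,0.012,0,0,0,-1],[0.0015,-0.001,0.021,0,0,0,-1],[0.0015,-0.001,0.033,0,0,0,-1],[0.0015,-0.001,0.046,0,0,0,-1],[0.0015,-0.001,0.059,0,0,0,-1],[0.0015,-0.001,0.072,0,0,0,-1],[0.0015,-0.001,0.085,0,0,0,-1],[0.0015,-0.001,0.098,0,0,0,-1],[0.0015,-0.001,0.11,0,0,0,-1],[0.0015,-0.001,0.121,0,0,0,-1],[0.0015,-0.001,0.131,0,0,0,-1],[0.0015,-0.001,0.139,0,0,0,-1],[0.0015,-0.001,0.145,0,0,0,-1],[0.0015,-0.001,0.148,0,0,0,-1],[0.0015,-0.001,0.149,0,0,0,-1],[0.0015,-0.001,0.149,0,0,0,-1]]'
python3 - <<'E'
from h import *
fs(4)
t=cam("top");crop(t,390,190,450,265,10,"pics/t15.png"); s=cam("scene"); crop(s,50,200,150,300,6,"pics/s15.png")
w=cam("wrist"); crop(w,200,190,360,300,5,"pics/w15.png")
E
```

```text
time_s: 41.55
ee_pos: [0.4094, -0.3428, 0.0661]
eef_rot: [3.141, 0.001, -3.108]
force: [0.0, 0.4, -4.4]
grip_width: 0.0139
t 41.75 pos [ 0.4094 -0.3428  0.0663] rpy [ 3.1414e+00  9.0000e-04 -3.1080e+00] w 0.0141
F [-0.03  0.39 -4.34] sd [0.39 0.18 0.27] M [0.034 0.354 0.009] [0.034 0.012 0.014]
```

View pics/t15.png

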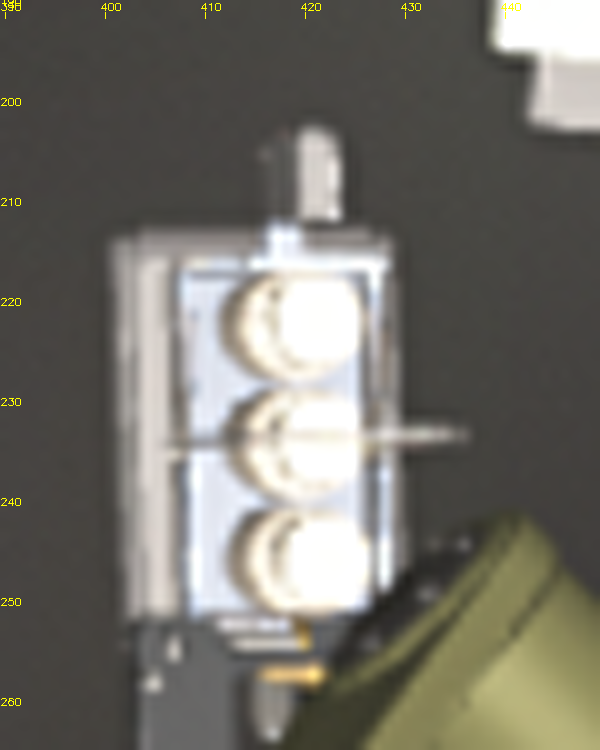

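View pics/s15.png

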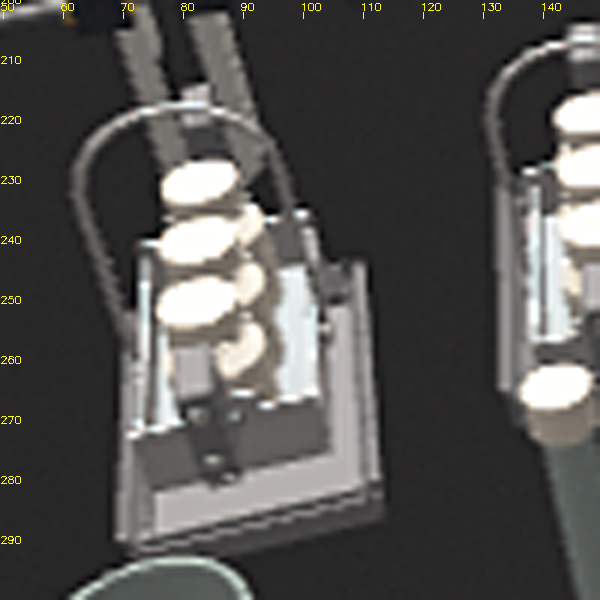

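View pics/w15.png

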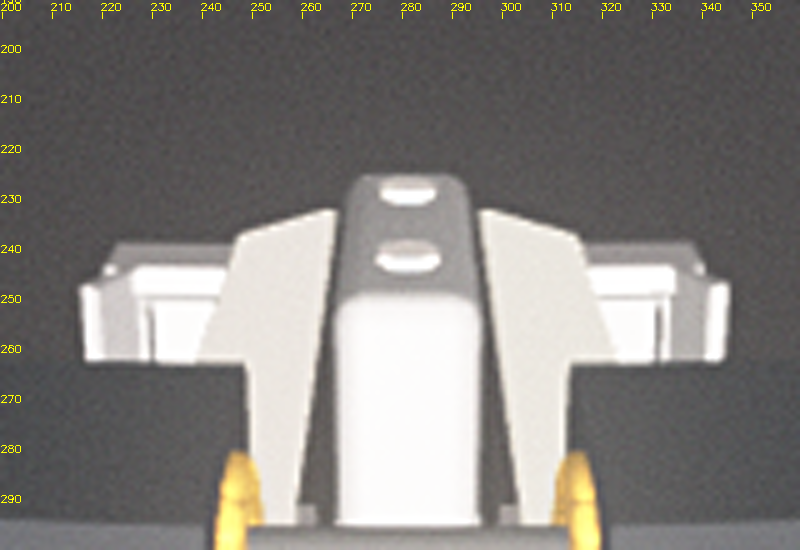

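```bash
python3 - <<'E'
from h import *
t=cam("top");s=cam("scene");o=status.get_obs();d=np.array([np.cos(.033),np.sin(.033),0]);e=np.array([-d[1],d[0],0]);g=o["ee_pos"]+[0,0,.019]
for n,x,y,z in [("cap",.088,0,.016),("rimfarL",.150,.034,-.034),("rimfarR",.150,-.034,-.034),("botfarL",.150,.034,-.054),("botfarR",.150,-.034,-.054),("fargrip",.176,0,.022)]:
    p=g+d*x+e*y+[0,0,z]; print(n,p.round(4),proj(t,p).round(1),proj(s,p).round(1))
E
```

```text
cap [ 0.4972 -0.3399  0.1011] [422.2 234.5] [ 82.5 239.1]
rimfarL [ 0.5581 -0.3038  0.0511] [407.8 216.8] [103.1 268.4]
rimfarR [ 0.5603 -0.3718  0.0511] [427.6 216.5] [ 72.2 275.4]
botfarL [ 0.5581 -0.3038  0.0311] [406.4 217.1] [105.  274.7]
botfarR [ 0.5603 -0.3718  0.0311] [426.  216.8] [ 74.5 281.7]
fargrip [ 0.5852 -0.337   0.1071] [421.7 208. ] [ 81.5 260.7]
```

```bash
python3 -m jog '[[0,0,0.001,0,0,0,-1],[0,0,0.003,0,0,0,-1],[0,0,0.005,0,0,0,-1],[0,0,0.007,0,0,0,-1],[0,0,0.009,0,0,0,-1],[0,0,0.011,0,0,0,-1],[0,0,0.013,0,0,0,-1],[0,0,0.015,0,0,0,-1],[0,0,0.017,0,0,0,-1],[0,0,0.019,0,0,0,-1],[0,0,0.0205,0,0,0,-1],[0,0,0.0215,0,0,0,-1],[0,0,0.022,0,0,0,-1],[0,0,0.022,0,0,0,-1]]'
python3 - <<'E'
from h import *
fs(8); s=cam("scene"); crop(s,50,200,150,300,6,"pics/s16.png")
E
```

```text
time_s: 43.4
ee_pos: [0.4093, -0.3427, 0.044]
eef_rot: [3.141, 0.001, -3.108]
force: [-0.1, 0.6, -4.1]
grip_width: 0.0136
t 43.8 pos [ 0.4093 -0.3428  0.0441] rpy [ 3.1412e+00  6.0000e-04 -3.1080e+00] w 0.0138
F [-0.21  0.03 -4.21] sd [0.48 0.46 0.59] M [0.002 0.373 0.007] [0.025 0.025 0.023]
```

View pics/s16.png

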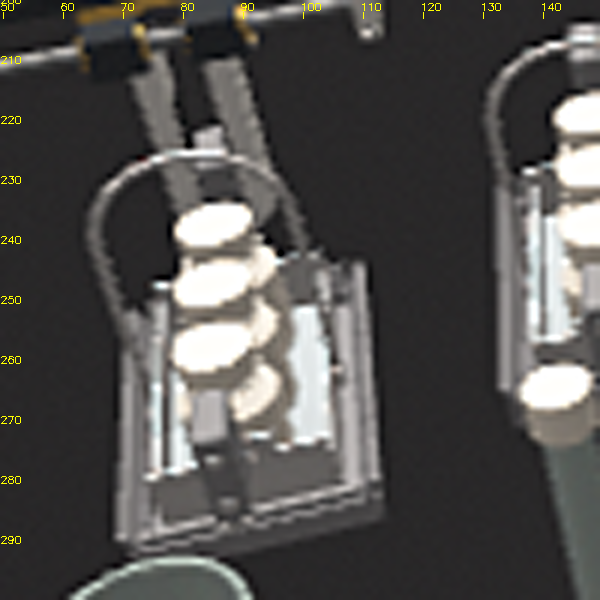

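```bash
python3 -m jog '[[0,0,0.0005,0,0,0,-1],[0,0,0.001,0,0,0,-1],[0,0,0.0015,0,0,0,-1],[0,0,0.002,0,0,0,-1],[0,0,0.0025,0,0,0,-1],[0,0,0.003,0,0,0,-1],[0,0,0.0035,0,0,0,-1],[0,0,0.004,0,0,0,-1],[0,0,0.0044,0,0,0,-1],[0,0,0.0048,0,0,0,-1],[0,0,0.0048,0,0,0,-1]]'
python3 - <<'E'
from h import *
fs(8)
E
```

```text
time_s: 44.95
ee_pos: [0.4093, -0.3427, 0.0392]
eef_rot: [3.141, 0.001, -3.108]
force: [0.6, 0.6, -4.5]
grip_width: 0.0138
t 45.35 pos [ 0.4093 -0.3428  0.0393] rpy [ 3.1412e+00  6.0000e-04 -3.1080e+00] w 0.0141
F [-0.21  0.25 -4.32] sd [0.5  0.41 0.2 ] M [0.023 0.382 0.01 ] [0.031 0.027 0.039]
```

```bash
python3 -m jog '[[0,0,0.0003,0,0,0,-1],[0,0,0.0006,0,0,0,-1],[0,0,0.0009,0,0,0,-1],[0,0,0.0012,0,0,0,-1],[0,0,0.0012,0,0,0,-1]]'
python3 -c "
from h import *
fs(5)"
```

```text
time_s: 45.85
ee_pos: [0.4093, -0.3428, 0.0388]
eef_rot: [3.141, 0.001, -3.108]
force: [-5.1, 4.0, 7.0]
grip_width: 0.014
t 46.1 pos [ 0.4093 -0.3428  0.0388] rpy [ 3.1414e+00  8.0000e-04 -3.1080e+00] w 0.0136
F [-5.11  4.27  7.26] sd [0.22 0.67 0.65] M [0.658 1.069 0.018] [0.013 0.036 0.027]
```

```bash
python3 -m jog '[[0,0,-0.0003,0,0,0,-1],[0,0,-0.0003,0,0,0,-1],[0,0,-0.0003,0,0,0,-1]]'
python3 -m jog '[[0,0,0,0,0,0,-1],[0,0,0,0,0,0,-1]]' 25
python3 -m jog '[[0,0,0,0,0,0,-1],[0,0,0,0,0,0,-1]]' 10
python3 -m jog '[[0,0,0,0,0,0,-1],[0,0,0,0,0,0,-1]]' 3
python3 -m jog '[[0,0,0,0,0,0,-0.68],[0,0,0,0,0,0,-0.65],[0,0,0,0,0,0,-0.6],[0,0,0,0,0,0,-0.5],[0,0,0,0,0,0,-0.4],[0,0,0,0,0,0,-0.3],[0,0,0,0,0,0,-0.2],[0,0,0,0,0,0,-0.2]]'
python3 - <<'E'
from h import *
fs(4); w=cam("wrist"); cv2.imwrite("pics/w17.png",w["image"][:,:,::-1]); s=cam("scene"); crop(s,50,200,150,300,6,"pics/s17.png")
E
```

```text
time_s: 46.4
ee_pos: [0.4093, -0.3428, 0.0389]
eef_rot: [3.141, 0.001, -3.108]
force: [0.3, -0.1, -5.5]
grip_width: 0.0139
time_s: 46.6
ee_pos: [0.4093, -0.3428, 0.0389]
eef_rot: [3.141, 0.001, -3.108]
force: [-0.4, -0.4, -2.7]
grip_width: 0.014
time_s: 46.8
ee_pos: [0.4094, -0.3429, 0.0389]
eef_rot: [3.141, 0.001, -3.108]
force: [-0.6, 0.5, -2.3]
grip_width: 0.0141
time_s: 47.0
ee_pos: [0.4094, -0.343, 0.039]
eef_rot: [-3.142, 0.001, -3.108]
force: [-1.3, -0.4, -1.3]
grip_width: 0.0137
time_s: 47.8
ee_pos: [0.4094, -0.3429, 0.039]
eef_rot: [3.142, 0.001, -3.108]
force: [-0.3, 0.2, -0.2]
grip_width: 0.0378
t 48.0 pos [ 0.4094 -0.3429  0.039 ] rpy [-3.1416e+00  1.1000e-03 -3.1082e+00] w 0.0377
F [-0.21  0.15 -0.37] sd [0.33 0.44 0.71] M [ 0.035 -0.03  -0.016] [0.017 0.024 0.019]
```

View pics/w17.png

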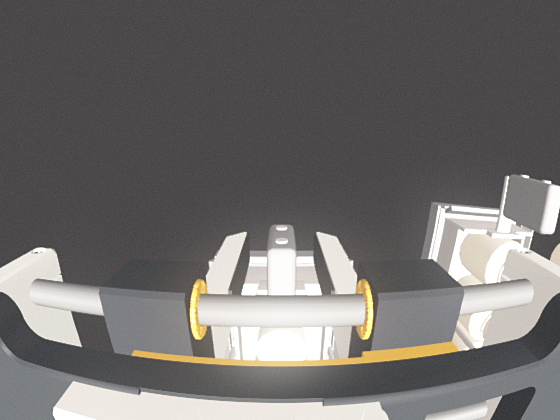

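View pics/s17.png

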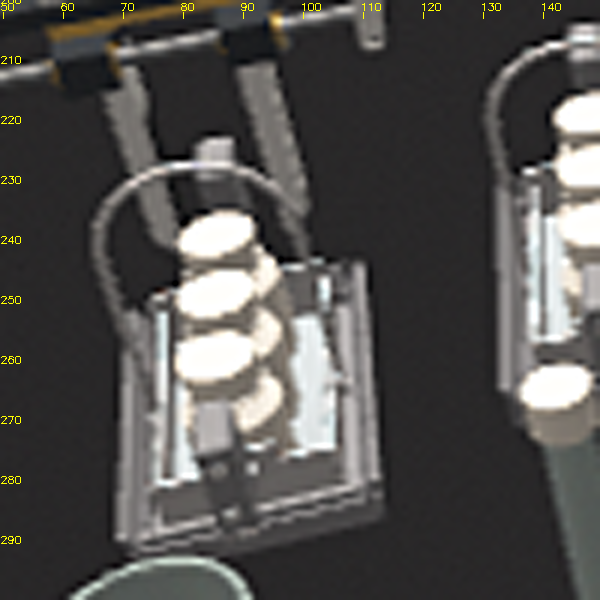

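Released, and the grip at (283,250) is clear of both fingers. Retreating straight up.

```bash
python3 -m jog '[[0,0,-0.003,0,0,0,-0.2],[0,0,-0.01,0,0,0,-0.2],[0,0,-0.02,0,0,0,-0.2],[0,0,-0.035,0,0,0,-0.2],[0,0,-0.055,0,0,0,-0.2],[0,0,-0.08,0,0,0,-0.2],[0,0,-0.11,0,0,0,-0.2],[0,0,-0.14,0,0,0,-0.2],[0.01,0,-0.17,0,0,0,-0.2],[0.03,0,-0.19,0,0,0,-0.2],[0.05,0,-0.2,0,0,0,-0.2],[0.05,0,-0.2,0,0,0,-0.2],[0.05,0,-0.2,0,0,0,-0.2]]'
python3 - <<'E'
from h import *
t=cam("top");crop(t,350,190,450,265,8,"pics/t18.png"); cv2.imwrite("pics/t18f.png",t["image"][:,:,::-1]); s=cam("scene"); crop(s,50,200,150,300,6,"pics/s18.png");cv2.imwrite("pics/s18f.png",s["image"][:,:,::-1]); w=cam("wrist"); cv2.imwrite("pics/w18.png",w["image"][:,:,::-1]); print(status.get_obs()["time_s"])
a=cv2.imread("pics/top0.png").astype(int);b=t["image"][:,:,::-1].astype(int)
for n,u,v in [("bl",245,170),("br",338,251),("fl",214,176),("vol",377,168),("bk",422,175),("mouse",168,247),("weighed",373,244)]:
    print(n,np.abs(a-b)[v-18:v+18,u-14:u+14].mean().round(1))
E
```

```text
time_s: 49.4
ee_pos: [0.3593, -0.3447, 0.2396]
eef_rot: [-3.141, 0.002, -3.109]
force: [0.3, -0.3, -0.7]
grip_width: 0.0376
49.55
bl 0.9
br 0.8
fl 1.0
vol 0.9
bk 1.0
mouse 0.6
weighed 0.9
```

View pics/t18.png

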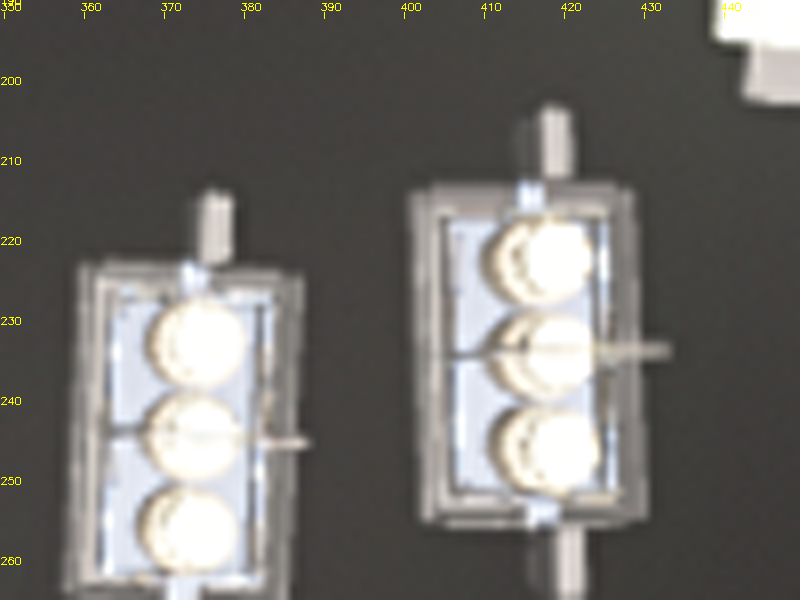

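View pics/s18f.png

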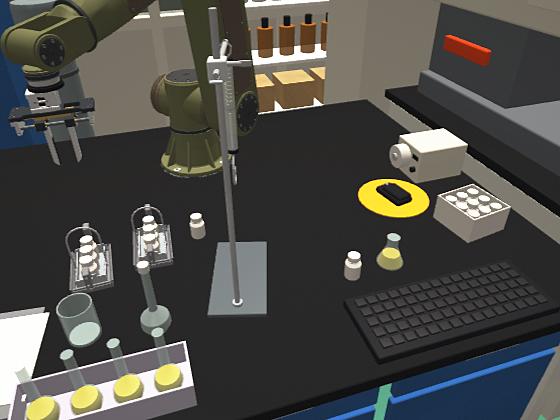

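View pics/w18.png

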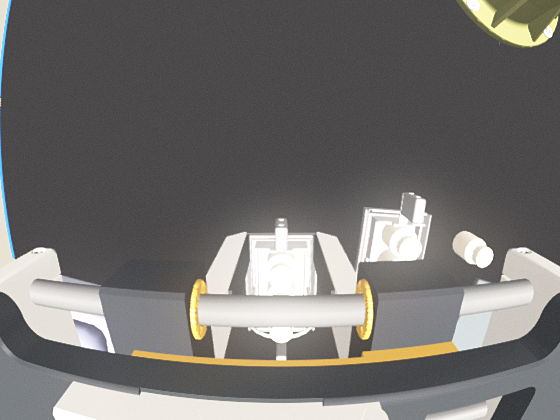

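View pics/s18.png

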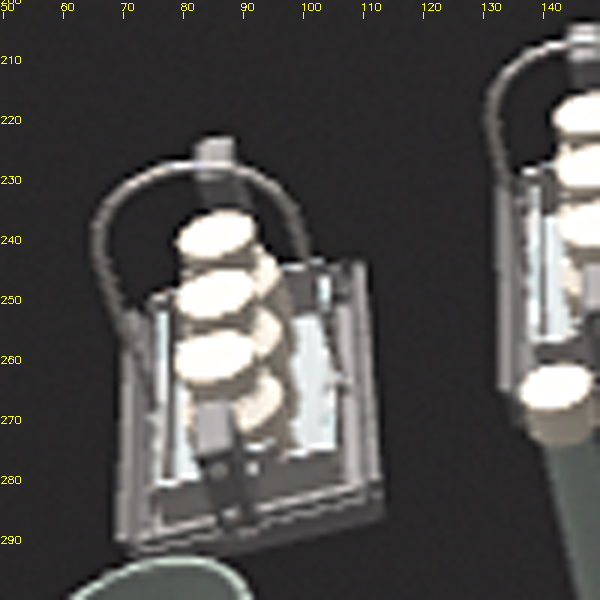

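The carrier stands level and centred in the tray, at about (416,233) in the top view, like its neighbour. Nothing else has moved.

```bash
python3 - <<'E'
from station import ctrl,status
print(ctrl.hand_in()); print(status.get_obs()["time_s"])
E
```

```text
the job is handed in; nothing more can be done
None
the job is handed in; nothing more can be done
```

I weighed the carrier, set it down in the empty locating tray and handed the job in at about 49.5 s. No verdict was reported.

- **Weighing:** I eased the carrier onto the hook until the vertical force on the hand was about 0 N, then let go. It hung alone for about 3 s with no movement visible in the pictures. It weighs about 4.3 N (0.44 kg) by the wrist force. I lowered it about 26 to 28 mm after the crown touched the hook, which agrees.
- **Unhooking:** I lifted it off at about 15 mm/s. In the scene picture taken after the lift-off, the hook is back at its unloaded height.
- **Setting down:** The first touch in the tray pressed with about 12 N. I backed off slightly and let go. The last pictures show the carrier level and inside the tray walls.
- **Everything else:** The top pictures from the start and the end show no change around the bottles, flasks, beaker, mouse or the other carrier.

**Two things did not go as planned:**
- **Sideways push on the hook:** A 1.5 mm correction while the carrier was on the hook pushed on it sideways with about 4 N. I took that back before letting go.
- **Camera disagreement:** The cameras differed by about 3 mm on where the tray is along its length. I took a middle value, and the carrier went in without touching the walls on the way down, as far as the forces showed. The contact on the floor also pushed sideways by about 6.5 N, and that went when I backed off.

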